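# Tip the clay roller out of its storage tube and lay it on its rest

### The job

Press the tipping tube's mouth down so that the wooden clay roller inside slides out against the catch, then take the roller by its exposed end, lift it over the catch and draw it right out. Lower it into both notches of the plaster rest so that it lies along the rest, centred, before letting go; do not let the roller fall onto the bench and leave the cup, jug, bowl and wooden rib where they are.

Things in the scene. Friction and masses are not known exactly. Their poses are not given: they have to be found in the camera images.
- stand: Fixed plywood stand carrying the tipping tube. Base board 180 x 130 x 16 mm with two uprights (50 mm along x, 12 mm thick, inner faces 82 mm apart, tops 236 mm up). Origin under the tube's pivot at bench height; its x axis points from the tube's mouth towards its closed end, y is parallel to the pivot, z up. The pivot lies 210 mm above the origin.
- tube (a joint): Tipping angle of the tube about the pivot at its middle, rad. 0 is level, negative is mouth up, positive is mouth down; stops at -0.12 and 0.50. The pivot is stiff (about 0.25 N m to turn, so some 4 to 5 N at the press plate): the tube stays where it is left. Tipped beyond about 0.4 rad, the smooth roller slides out by itself.
- mouth (a point): Centre of the tube's open mouth, 100 mm from the pivot along the axis. The frame turns with the tube: x runs along its axis inwards (mouth to closed end), z is up when level. Grey round plastic tube, 62 mm outside, bore about 52 mm, 199 mm deep, closed at the far end.
- catch (a point): Middle of the top edge of the catch, axes as for mouth. From the bottom of the mouth a narrow aluminium tongue (14 mm wide, 5 mm thick, its top 28 mm below the tube's axis) runs out 70 mm and ends in this upturned lip, 13 mm above the tongue, 6 mm thick. It stops the sliding roller with some 70 mm of it exposed; the tongue turns with the tube.
- press (a point): Centre of the top of the press plate, a flat square of plywood 36 x 36 mm on top of the tube, nearest edge 24 mm behind the mouth; 58 mm from the pivot towards the mouth and 37 mm above the tube's axis. Pushing it down tips the mouth down. Axes as for mouth.
- roller: Plain round light-wood clay roller, 26 mm in diameter, 170 mm long, both ends alike, about 80 g. Origin at its centre, x along its length. It starts loose inside the tube with its near end 16 to 27 mm inside the mouth (out of reach).
- seat (a point): Where the roller's centre lies when it is centred in the rest's notches, 69 mm above the bench. x runs along the rest (the direction in which the roller lies, either end first), z up.
- rest: Fixed pale plaster rest, origin under its middle at bench height, axes as for seat. Base board 130 x 100 x 14 mm and two uprights, 12 mm thick, 30 mm either side of the middle along x, each with a 90 degree V notch open upwards, bottom 50 mm above the bench, some 65 mm wide at the top; upright tops 83 mm up, 83 mm wide.
- cup: Bystander: blue glazed cup, 76 mm across, 65 mm tall, standing loose. Origin at the centre of its foot.
- jug: Bystander: brown clay jug with one handle, 125 mm across, 150 mm tall, standing loose. Origin at the centre of its foot.
- bowl: Bystander: buff clay bowl, 130 mm across, 60 mm tall, standing loose. Origin at the centre of its foot.
- rib: Bystander: flat wooden shaping rib, 110 x 50 x 8 mm, lying loose. Origin at the centre of its underside.
Not all that is in view belongs to the job. What is shaped like the rest but purple or turquoise is not meant.

How it is judged:
By the outcome, as a careful person would: the job done as asked, in the order asked, and still so for the second after the job is handed in, with the robot touching nothing.
It also fails if it takes over 64 s, if anything falls off the work surface, if the arm or the gripper's body presses on something with over 40 N, if the wrist force passes 120 N, or if a joint passes its speed limit or range.

### The arm

A 6-joint arm with a two-finger parallel gripper is mounted at the origin on the work surface. World frame = base frame: x ahead of the robot, y to its left, z up, the work surface at z = 0. Lengths are in m, angles in degrees, forces in N, time in s.
With the tool pointing down it reaches from about 0.35 to 0.875 m from the base axis. Payload 4.2 kg.
Tool frame: the origin (TCP) lies midway between the tips of the shut fingers; the grasp point (between the pads) lies 19 mm behind it; x points along the fingers, y is the direction in which the jaws open and shut, and the axes are right-handed (so a half turn about x gives the same grasp; the last joint's range is limited). The gripper opens to 87 mm and grips with 3 to 60 N. Pads are 19 mm wide; open, the fingers measure 117 mm over their backs; the gripper's body (75 mm by 190 mm) begins 51 mm behind the grasp point.
Start: joints at [-48.896, 22.042, 0.453, 0, -68.411, -14.817], TCP at [0.277, -0.56, 0.223] pointing down, gripper open.
Joint ranges: [-179.83, 179.83], [-69.29, 118.12], [-61.27, 80.66], [-181.25, 117.63], [-171.15, -9.14], [-177.46, 177.46]. Speed limits (degrees/s): [159.86, 159.86, 180, 180, 180, 180].

### API

Orientations are given as a 3x3 rotation matrix whose columns are the frame's x, y, z axes.
In Python, from station import r gives the robot as it stands.
- The arm moves only by the tool play_rows, never from a script. Its argument "plan" is a list that holds one entry, the list of rows, each a list of 6 numbers: the shift along the tool's x, y, z in cm, then the turn, a rotation vector about the tool's x, y, z in units of 10 degrees (1.0 is 10 degrees). A call has 1 to 5 rows; each row is the pose to reach, as a shift and turn from the pose commanded when the call began, along the tool's axes at that moment; what a row does not reach only later rows make up. A row lasts 1/8 s, in which the tool goes at most 62.5 mm and 10.7 degrees, less where a joint would pass 70% of its speed; a pose out of reach is approached as far as the arm can. A call with a gripper value outside its range is refused whole. "hand" is the opening, from 0 (shut) to 1 (fully open), set as the call begins (left out, the last holds). The fingers move at their own pace and stop on an object; the grip force is fixed at half the most. Time passes only in rows, so rows that repeat a pose let the fingers close. It gives the time, the measured TCP pose, the force and the opening at its end, in the units of the state.
- r.sense(): the state, without advancing time (a new reading comes with each control period).
- r.capture(name): name is "scene" or "top" or "wrist"; returns (picture, depth): 384x512x3 uint8, blue, green, red; 384x512 float32, m along the optical axis (not along the pixel's ray), 0 where there is no reading.
- r.get_calibration(name): a dict with "vfov" (degrees; the focal length in pixels is half the picture's height over the tangent of half this angle, whatever the lens; pixels are square), "cx", "cy" (the principal point, pixels), "distortion" ([k1, k2, p1, p2, k3] as OpenCV has them; the pictures are not rectified), "rvec" (rotation vector, rad) and "tvec" (3), from world to camera coordinates, as OpenCV has them. Camera axes: x right, y down, z forward; pixel columns grow to the right and rows downward; lengths in m; the calibration is good to about 2 mm. A picture is of the moment at which its call begins: read the wrist's pose just before it. get_calibration takes no time and is no camera call; for the wrist camera it gives the pose at the moment of the call.
- r.finish_job(): hands the job in, once; it reports no verdict.
The state is a dict: "time_s": time; "joints": joint angles; "joint_velocities": joint speeds; "effort": joint torques, N m; "tcp_pos": TCP position; "ee_rot": TCP orientation; "wrist_force": force on the tool from outside, world axes, zero at the start; "moment": the same for the moment, N m; "gripper_width": opening from 0.0 (shut) to 1.0 (fully open).
Only numpy, scipy, OpenCV 4.12 (cv2) and the standard library are available. Lean on these libraries where they do the work, as an engineer would, in place of code of your own. Each camera call takes 0.05 s, during which the arm holds its last target.

## Working session

There is one attempt and no reset: what is moved stays moved. The work goes in short steps, Python scripts to look and compute and a tool call to move; the robot and the scene stay as the last step left them, time stands still between calls to the robot, and variables do not carry over. Pictures are saved under pics/ and viewed, and the job is handed in when it is done.

Besides the shell and the picture viewer there is one more tool, called after "Emit:" as name([rows], argument=value, ...), one row to a line, values as JSON. play_rows: Moves the arm, as the interface text tells. Its arguments: {"type":"object","properties":{"plan":{"type":"array","items":{"type":"array","items":{"type":"array","items":{"type":"number"}}}},"hand":{"type":"number"}},"required":["plan"]}

```bash
ls; mkdir -p pics
cat > h.py <<'E'
import numpy as np, cv2
from station import r
def cal(n):
    c=r.get_calibration(n); f=192/np.tan(np.radians(c['vfov'])/2)
    K=np.array([[f,0,c['cx']],[0,f,c['cy']],[0,0,1]]); R=cv2.Rodrigues(np.array(c['rvec'],float))[0]
    return K,np.array(c['distortion'],float),R,np.array(c['tvec'],float).ravel()
def world(depth,C):
    K,D,R,t=C; h,w=depth.shape
    u,v=np.meshgrid(np.arange(w),np.arange(h))
    p=cv2.undistortPoints(np.stack([u,v],-1).reshape(-1,1,2).astype(float),K,D).reshape(h,w,2)
    P=np.dstack([p,np.ones((h,w))])*depth[...,None]
    return (P-t)@R
E
cat > look.py <<'E'
import sys; from h import *
for n in sys.argv[2:]:
    C=cal(n); p,d=r.capture(n); cv2.imwrite(f'pics/{sys.argv[1]}_{n}.png',p); np.savez(f'pics/{sys.argv[1]}_{n}.npz',p=p,d=d,W=world(d,C),K=C[0],D=C[1],R=C[2],t=C[3])
s=r.sense(); print(s['time_s'],s['tcp_pos'],s['ee_rot'],s['wrist_force'],s['gripper_width'])
E
python3 look.py a scene top wrist
```

```text
pics
0.15 [ 0.27657649 -0.55995199  0.22171431] [[-8.35253803e-04 -4.42727761e-01  8.96655693e-01]
 [ 1.45197563e-03  8.96654524e-01  4.42728537e-01]
 [-9.99998597e-01  1.67171291e-03 -1.06104180e-04]] [-0.12193046 -0.86226822  0.45262796] 0.9995947059494515
```

View pics/a_scene.png

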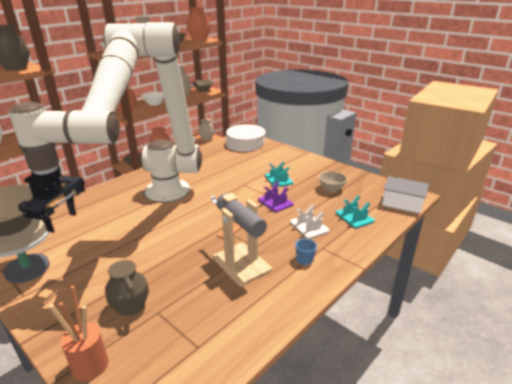

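View pics/a_top.png

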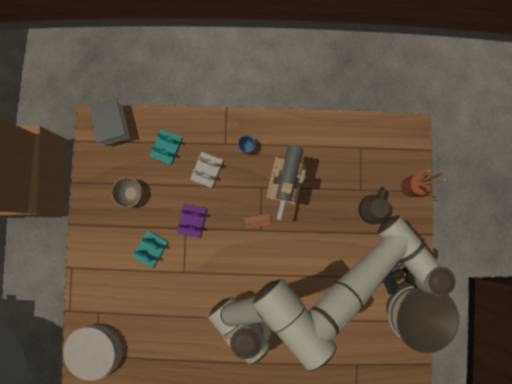

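View pics/a_wrist.png

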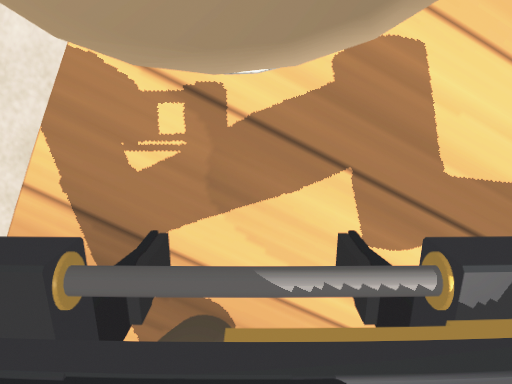

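Run:
```python
from h import *
z=np.load('pics/a_top.npz'); p=z['p'];W=z['W'];d=z['d']
cv2.imwrite('pics/a_topz.png',cv2.resize(p[120:250,100:320],None,fx=3.5,fy=3.5,interpolation=cv2.INTER_CUBIC))
for n,(u,v) in dict(rest=(207,170),tube=(290,165),tongue=(281,212),rib=(258,220),cup=(248,145),jug=(375,208),bowl=(127,193),bench=(330,150),plate=(287,187)).items(): print(n,W[v,u].round(3))
z2=np.load('pics/a_scene.npz'); cv2.imwrite('pics/a_scz.png',cv2.resize(z2['p'][170:290,190:390],None,fx=4,fy=4,interpolation=cv2.INTER_CUBIC))
W2=z2['W']
for u,v in [(240,215),(220,203),(245,260),(310,222)]: print(u,v,W2[v,u].round(3))
```

```text
rest [0.664 0.187 0.021]
tube [ 0.657 -0.149  0.24 ]
tongue [ 0.485 -0.123  0.179]
rib [ 0.457 -0.037  0.018]
cup [0.78  0.014 0.011]
jug [ 0.511 -0.496  0.151]
bowl [0.558 0.535 0.   ]
bench [ 0.771 -0.345 -0.005]
plate [ 0.574 -0.139  0.244]
240 215 [ 0.658 -0.174  0.231]
220 203 [ 0.547 -0.156  0.221]
245 260 [ 0.639 -0.138  0.021]
310 222 [0.69  0.167 0.05 ]
```

View pics/a_topz.png

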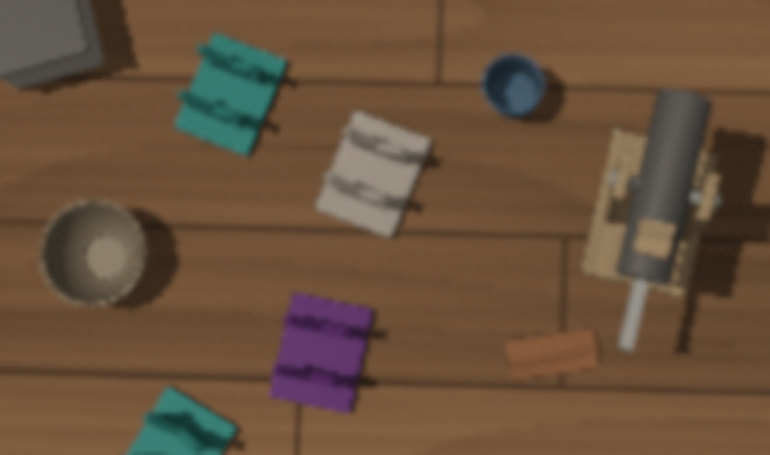

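View pics/a_scz.png

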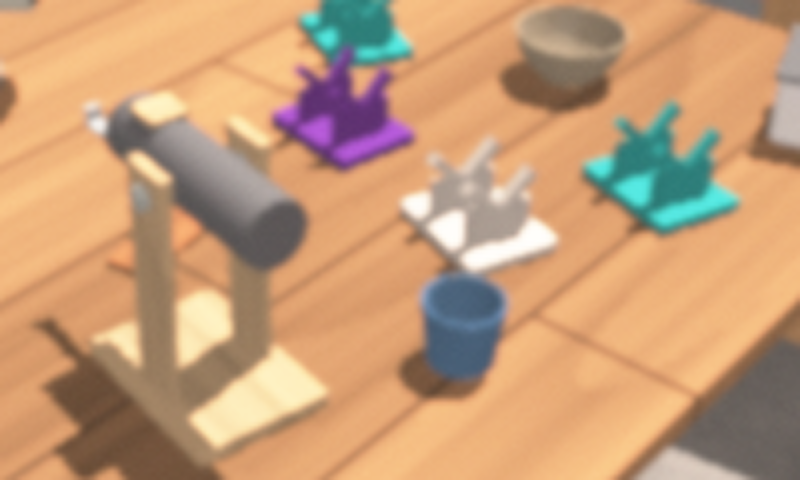

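```bash
cat >> h.py <<'E'
def ray(px,C,z):
    K,D,R,t=C; q=cv2.undistortPoints(np.array(px,float).reshape(-1,1,2),K,D).reshape(-1,2)
    d=np.c_[q,np.ones(len(q))]@R; o=-R.T@t; z=np.broadcast_to(z,len(d))
    return o+d*((z-o[2])/d[:,2])[:,None]
def proj(P,C):
    return cv2.projectPoints(np.array(P,float).reshape(-1,1,3),cv2.Rodrigues(C[2])[0],C[3],C[0],C[1])[0].reshape(-1,2)
def load(f):
    z=np.load(f'pics/{f}.npz'); return z['p'],z['d'],z['W'],(z['K'],z['D'],z['R'],z['t'])
E
python3 - <<'E'
from h import *
p,d,W,C=load('a_top')
hsv=cv2.cvtColor(p,cv2.COLOR_BGR2HSV)
m=((hsv[...,1]<60)&(hsv[...,2]>100)).astype(np.uint8); 
roi=np.zeros_like(m); roi[140:195,185:230]=1
c=max(cv2.findContours(m*roi,0,1)[0],key=cv2.contourArea); r_=cv2.minAreaRect(c); b=cv2.boxPoints(r_)
print(r_); print('rest base',ray(b,C,.014).round(4), ray([r_[0]],C,.014))
for name,k in dict(tube=(255,140,310,200),tong=(270,196,295,225)).items():
    roi[:]=0; x0,y0,x1,y1=k; roi[y0:y1,x0:x1]=1
    mm=((hsv[...,1]<(70))&((hsv[...,2]<130) if name=='tube' else (hsv[...,2]>100))).astype(np.uint8)
    c=max(cv2.findContours(mm*roi,0,1)[0],key=cv2.contourArea); r_=cv2.minAreaRect(c); b=cv2.boxPoints(r_)
    print(name,b.round(1).tolist(),ray(b,C,.21).round(4).tolist())
print('wrist cam',)
K,D,R,t=cal('wrist'); s=r.sense(); E=s['ee_rot']; print(K[0,0], E.T@(-R.T@t-s['tcp_pos']), E.T@R.T)
E
```

```text
((205.98275756835938, 169.2930908203125), (23.583309173583984, 30.268341064453125), 21.801406860351562)
rest base [[0.6245 0.2618 0.014 ]
 [0.7483 0.2184 0.014 ]
 [0.7122 0.1221 0.014 ]
 [0.5891 0.1661 0.014 ]] [[0.66825449 0.19201675 0.014     ]]
tube [[276.29998779296875, 198.39999389648438], [283.70001220703125, 144.1999969482422], [303.79998779296875, 146.89999389648438], [296.3999938964844, 201.10000610351562]] [[0.534, -0.1021, 0.21], [0.7425, -0.1262, 0.21], [0.734, -0.2036, 0.21], [0.5256, -0.1784, 0.21]]
tong [[275.6000061035156, 218.60000610351562], [280.6000061035156, 198.39999389648438], [285.3999938964844, 199.60000610351562], [280.29998779296875, 219.8000030517578]] [[0.4576, -0.1012, 0.21], [0.5342, -0.1186, 0.21], [0.5302, -0.1365, 0.21], [0.4536, -0.119, 0.21]]
wrist cam
339.0367215130034 [-0.16177755 -0.00048539 -0.07360165] [[ 4.11034789e-04 -2.68330533e-01  9.63326817e-01]
 [ 9.99999869e-01 -1.83683961e-04 -4.77846917e-04]
 [ 3.05168603e-04  9.63326887e-01  2.68330422e-01]]
```

Emit:
play_rows([
  [[-10,18.6,20,2,0,0],[-10,18.6,20,2,0,0],[-10,18.6,20,2,0,0],[-10,18.6,20,2,0,0],[-10,18.6,20,2,0,0]],
], hand=0)

```text
time_s: 0.78
tcp_pos: [0.3742, -0.3029, 0.3237]
ee_rot: [[0.001, -0.111, 0.994], [-0.0, 0.994, 0.111], [-1.0, -0.0, 0.001]]
wrist_force: [0.1, -0.9, 0.5]
gripper_width: 0.517
```

```bash
cat > go.py <<'E'
# usage: from go import to ; prints tool-frame deltas to a world pose
from h import *
from scipy.spatial.transform import Rotation as Ro
def to(p,E=None):
    s=r.sense(); A=np.array(s['ee_rot'])
    print('t',s['time_s'],'tcp',np.round(s['tcp_pos'],4),'F',np.round(s['wrist_force'],1),'w',round(s['gripper_width'],3),'j',np.round(s['joints'],1))
    print('shift cm',(A.T@(np.array(p)-s['tcp_pos'])*100).round(2))
    if E is not None: print('turn /10deg',(Ro.from_matrix(A.T@E).as_rotvec(degrees=True)/10).round(3))
def Et(yaw,tilt): # tool z along heading yaw (deg) when vertical, tilt: tips forward (toward heading) deg
    y,t=np.radians(yaw),np.radians(tilt)
    f=np.array([np.cos(y),np.sin(y),0]);u=np.array([0,0,1.])
    x=np.sin(t)*f-np.cos(t)*u; Y=np.array([-np.sin(y),np.cos(y),0]); return np.c_[x,Y,np.cross(x,Y)]
E
python3 -c "
from go import *
to([.47,-.05,.42],Et(-13,0))"
```

```text
t 0.775 tcp [ 0.3742 -0.3029  0.3237] F [ 0.1 -0.9  0.5] w 0.517 j [-19.6   4.3  -8.5  -0.  -77.1 -64. ]
shift cm [-9.63 24.07 12.34]
turn /10deg [1.937e+00 8.000e-03 1.000e-03]
```

Emit:
play_rows([
  [[-9.6,24,12.3,1.9,0,0],[-9.6,24,12.3,1.9,0,0],[-9.6,24,12.3,1.9,0,0],[-9.6,24,12.3,1.9,0,0],[-9.6,24,12.3,1.9,0,0]],
])

```text
time_s: 1.4
tcp_pos: [0.47, -0.0509, 0.4193]
ee_rot: [[0.001, 0.219, 0.976], [0.0, 0.976, -0.219], [-1.0, 0.0, 0.001]]
wrist_force: [0.1, -1.6, 0.3]
gripper_width: 0.02
```

```bash
python3 look.py b wrist top
```

```text
1.5 [ 0.47139324 -0.0496387   0.41959075] [[ 2.56556256e-03  2.14963622e-01  9.76618687e-01]
 [ 8.14188065e-04  9.76621128e-01 -2.14966298e-01]
 [-9.99996377e-01  1.34666076e-03  2.33056178e-03]] [-0.64794672 -0.7598942   0.41090723] 0.01106577872333083
```

View pics/b_wrist.png

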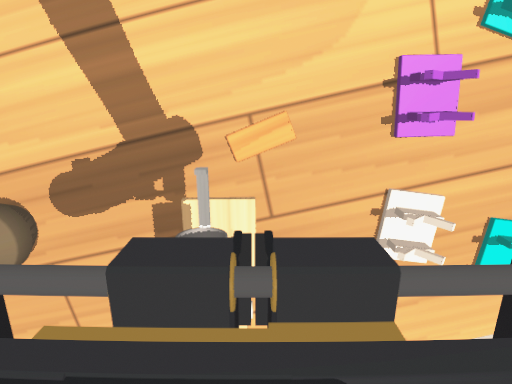

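Emit:
play_rows([
  [[0,4,18,0,0,0],[0,4,18,0,0,0],[0,4,18,0,0,0],[0,4,18,0,0,0]],
])

```text
time_s: 2.0
tcp_pos: [0.6576, -0.0535, 0.4102]
ee_rot: [[-0.012, 0.221, 0.975], [-0.0, 0.975, -0.221], [-1.0, -0.003, -0.012]]
wrist_force: [-0.2, 0.2, -1.8]
gripper_width: 0.007
```

```bash
python3 look.py c wrist
```

```text
2.05 [ 0.65569764 -0.05392091  0.41320155] [[-8.49003357e-03  2.21003849e-01  9.75235981e-01]
 [-6.94143810e-04  9.75269593e-01 -2.21017509e-01]
 [-9.99963718e-01 -2.55340009e-03 -8.12666313e-03]] [-1.26031075 -0.44738143 -0.35036561] 0.006041365106709551
```

View pics/c_wrist.png

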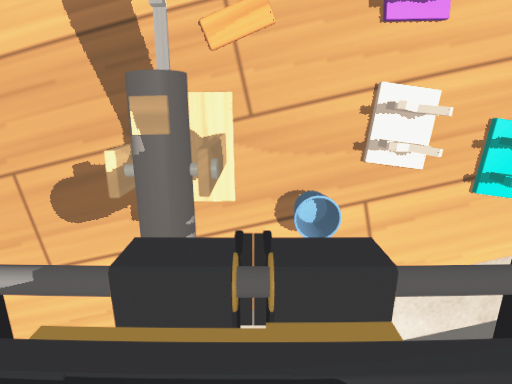

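Run:
```python
from h import *
p,d,W,C=load('c_wrist')
cv2.imwrite('pics/c_z.png',cv2.resize(p[0:240,90:250],None,fx=2.5,fy=2.5,interpolation=cv2.INTER_CUBIC))
print('rest corners',ray([(380,83),(439,91),(420,168),(367,161)],C,.014).round(4))
hsv=cv2.cvtColor(p,cv2.COLOR_BGR2HSV)
m=((hsv[...,1]<60)&(hsv[...,2]>120)).astype(np.uint8); m[:, :355]=0; m[:,465:]=0;m[175:]=0;m[:70]=0
c=max(cv2.findContours(m,0,1)[0],key=cv2.contourArea); print(cv2.approxPolyDP(c,4,True).ravel().reshape(-1,2).tolist())
# plate plane
q=W[102:130,136:166].reshape(-1,3); c0=q.mean(0); n=np.linalg.svd(q-c0)[2][2]; print('plate',c0,n*np.sign(n[2]),(np.abs((q-c0)@n)).std())
# tube edges rows
g=(hsv[...,2]<110)&(hsv[...,1]<60)
for row in (80,90,140,150,200,220):
    xs=np.where(g[row,100:240])[0]+100; print(row,xs.min(),xs.max(),len(xs))
# depth along tube top line & bench check
for px in [(158,6),(162,40),(155,80),(160,90),(160,145),(163,200),(164,230),(300,100),(225,150)]: print(px,W[px[1]-1:px[1]+2,px[0]-1:px[0]+2].reshape(-1,3).mean(0).round(4))
```

```text
rest corners [[0.5939 0.1655 0.014 ]
 [0.6259 0.2575 0.014 ]
 [0.7441 0.2139 0.014 ]
 [0.7128 0.1274 0.014 ]]
[[381, 82], [364, 160], [422, 168], [426, 154], [440, 156], [442, 150], [428, 145], [434, 115], [451, 115], [452, 107], [437, 105], [440, 90]]
plate [ 0.57294526 -0.13409323  0.24692479] [-0.97969595 -0.1606756   0.11991332] 0.003966618282658778
80 125 185 47
90 127 186 45
140 142 189 39
150 145 190 38
200 137 192 56
220 139 188 50
(158, 6) [ 0.463  -0.113   0.1824]
(162, 40) [ 0.4961 -0.1185  0.1807]
(155, 80) [ 0.5421 -0.1229  0.2388]
(160, 90) [ 0.5518 -0.121   0.238 ]
(160, 145) [ 0.6004 -0.1246  0.2768]
(163, 200) [ 0.6562 -0.1483  0.24  ]
(164, 230) [ 0.6874 -0.1564  0.2408]
(300, 100) [ 0.5924  0.0386 -0.0007]
(225, 150) [ 0.6415 -0.097   0.0308]
```

View pics/c_z.png

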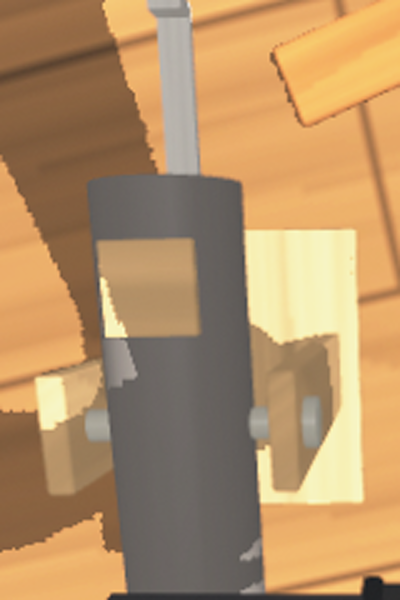

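Run:
```python
from h import *
p,d,W,C=load('c_wrist')
a=ray([(156.2,72),(167.5,224)],C,.21); print('axis',a.round(4)); v=a[1]-a[0]; print(np.degrees(np.arctan2(v[1],v[0])))
t=ray([(156.8,1.5),(162.6,70)],C,.182); print('tongue',t.round(4)); v=t[1]-t[0]; print(np.degrees(np.arctan2(v[1],v[0])))
print('pivot',ray([(129,170),(194,170),(214,169)],C,.21).round(4))
pl=ray([(128.8,96),(168,96),(170,134),(131,134)],C,.247);print('plate',pl.round(4),pl.mean(0)); e=pl[3]-pl[0]; f=pl[2]-pl[1]; print(np.degrees(np.arctan2(e[1],e[0])),np.degrees(np.arctan2(f[1],f[0])))
print('mouth top',ray([(155,71)],C,.241), 'lip', ray([(157.5,1)],C,.195))
s=ray([(187.5,92),(234,92),(235.5,201)],C,.016); print('base',s.round(4),np.degrees(np.arctan2(*(s[2]-s[1])[1::-1])))
```

```text
axis [[ 0.5309 -0.1268  0.21  ]
 [ 0.6905 -0.1614  0.21  ]]
-12.2481185713139
tongue [[ 0.4583 -0.1131  0.182 ]
 [ 0.5261 -0.1262  0.182 ]]
-10.87189880798418
pivot [[ 0.6214 -0.1851  0.21  ]
 [ 0.6373 -0.1155  0.21  ]
 [ 0.6411 -0.094   0.21  ]]
plate [[ 0.5512 -0.1488  0.247 ]
 [ 0.5597 -0.113   0.247 ]
 [ 0.5937 -0.1208  0.247 ]
 [ 0.5852 -0.1574  0.247 ]] [ 0.57242241 -0.13500067  0.247     ]
-14.228888783647854 -13.002987033054376
mouth top [[ 0.53468331 -0.12001696  0.241     ]] lip [[ 0.46231658 -0.10980488  0.195     ]]
base [[ 0.5408 -0.1344  0.016 ]
 [ 0.5573 -0.0628  0.016 ]
 [ 0.7311 -0.1021  0.016 ]] -12.73767462290965
```

```bash
cat >> go.py <<'E'
PV=np.array([.629,-.148,.21]); YAW=-12.7
F=np.array([np.cos(np.radians(YAW)),np.sin(np.radians(YAW)),0]); U=np.array([0,0,1.])
def tp(along,up,a): # point in tube coords (along inward, up normal) mm at angle a
    return PV+(along*(np.cos(a)*F+np.sin(a)*U)+up*(-np.sin(a)*F+np.cos(a)*U))/1000
E
python3 -c "
from go import *
to(tp(-58,57,0),Et(YAW,0))"
```

```text
t 2.05 tcp [ 0.6557 -0.0539  0.4132] F [-1.3 -0.4 -0.4] w 0.006 j [   9.3   23.    28.4   -0.   -95.8 -112.1]
shift cm [14.7  -9.73 -6.21]
turn /10deg [-0.007 -0.047  0.015]
```

Emit:
play_rows([
  [[6,-9.7,-6.2,0,0,0],[6,-9.7,-6.2,0,0,0],[10,-9.7,-6.2,0,0,0],[14.7,-9.7,-6.2,0,0,0],[14.7,-9.7,-6.2,0,0,0]],
])

```text
time_s: 2.68
tcp_pos: [0.5688, -0.1349, 0.2696]
ee_rot: [[-0.006, 0.221, 0.975], [0.0, 0.975, -0.221], [-1.0, -0.001, -0.006]]
wrist_force: [0.3, -0.0, 1.2]
gripper_width: 0.009
```

```bash
python3 look.py d scene; python3 -c "
from go import *
to(tp(-58,57,0),Et(YAW,0))
for a in (0,.1,.2,.3,.4,.45,.48): print(a); to(tp(-58,37,a),Et(YAW,np.degrees(a)))
p=cv2.imread('pics/d_scene.png'); cv2.imwrite('pics/d_z.png',cv2.resize(p[150:290,170:370],None,fx=4,fy=4,interpolation=cv2.INTER_CUBIC))"
```

```text
2.725 [ 0.57104703 -0.13514062  0.27255965] [[-5.05839072e-04  2.20059219e-01  9.75486383e-01]
 [-1.01789573e-03  9.75485889e-01 -2.20059636e-01]
 [-9.99999354e-01 -1.10425818e-03 -2.69441538e-04]] [0.21278092 0.29992404 0.08814185] 0.0066211276538660005
t 2.725 tcp [ 0.571  -0.1351  0.2726] F [0.2 0.3 0.1] w 0.007 j [ 2.500e+00  1.660e+01 -4.000e-01  1.000e-01 -7.310e+01 -1.052e+02]
shift cm [0.56 0.02 0.14]
turn /10deg [-0.001 -0.002  0.006]
0
t 2.725 tcp [ 0.571  -0.1351  0.2726] F [0.2 0.3 0.1] w 0.007 j [ 2.500e+00  1.660e+01 -4.000e-01  1.000e-01 -7.310e+01 -1.052e+02]
shift cm [2.56 0.02 0.14]
turn /10deg [-0.001 -0.002  0.006]
0.1
t 2.725 tcp [ 0.571  -0.1351  0.2726] F [0.2 0.3 0.1] w 0.007 j [ 2.500e+00  1.660e+01 -4.000e-01  1.000e-01 -7.310e+01 -1.052e+02]
shift cm [ 3.15  0.02 -0.2 ]
turn /10deg [-0.001 -0.575  0.006]
0.2
t 2.725 tcp [ 0.571  -0.1351  0.2726] F [0.2 0.3 0.1] w 0.007 j [ 2.500e+00  1.660e+01 -4.000e-01  1.000e-01 -7.310e+01 -1.052e+02]
shift cm [ 3.78  0.02 -0.48]
turn /10deg [-1.000e-03 -1.147e+00  6.000e-03]
0.3
t 2.725 tcp [ 0.571  -0.1351  0.2726] F [0.2 0.3 0.1] w 0.007 j [ 2.500e+00  1.660e+01 -4.000e-01  1.000e-01 -7.310e+01 -1.052e+02]
shift cm [ 4.44  0.02 -0.7 ]
turn /10deg [-0.    -1.72   0.006]
0.4
t 2.725 tcp [ 0.571  -0.1351  0.2726] F [0.2 0.3 0.1] w 0.007 j [ 2.500e+00  1.660e+01 -4.000e-01  1.000e-01 -7.310e+01 -1.052e+02]
shift cm [ 5.11  0.03 -0.85]
turn /10deg [ 0.    -2.293  0.006]
0.45
t 2.725 tcp [ 0.571  -0.1351  0.2726] F [0.2 0.3 0.1] w 0.007 j [ 2.500e+00  1.660e+01 -4.000e-01  1.000e-01 -7.310e+01 -1.052e+02]
shift cm [ 5.45  0.03 -0.89]
turn /10deg [ 0.    -2.58   0.007]
0.48
t 2.725 tcp [ 0.571  -0.1351  0.2726] F [0.2 0.3 0.1] w 0.007 j [ 2.500e+00  1.660e+01 -4.000e-01  1.000e-01 -7.310e+01 -1.052e+02]
shift cm [ 5.65  0.03 -0.92]
turn /10deg [ 0.    -2.752  0.007]
```

View pics/d_z.png

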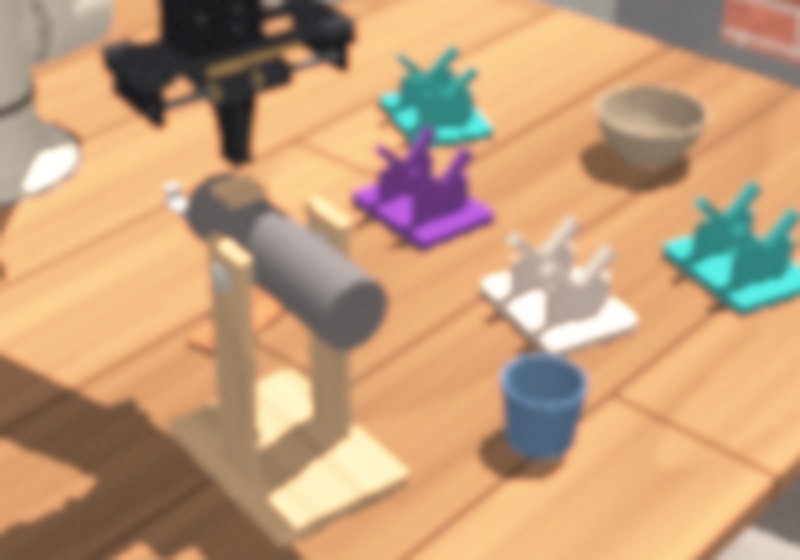

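Emit:
play_rows([
  [[1.5,0,0,0,-0.3,0],[2.5,0,0,0,-0.3,0],[3.1,0,-0.2,0,-0.6,0],[3.5,0,-0.35,0,-0.9,0],[3.9,0,-0.5,0,-1.2,0]],
])

```text
time_s: 3.35
tcp_pos: [0.5684, -0.1336, 0.2362]
ee_rot: [[0.208, 0.219, 0.953], [-0.047, 0.976, -0.214], [-0.977, -0.0, 0.213]]
wrist_force: [-3.9, 1.0, 5.1]
gripper_width: 0.007
```

```bash
python3 look.py e scene; python3 -c "
from go import *
for a in (.4,.45,.48): print(a); to(tp(-58,37,a),Et(YAW,np.degrees(a)))
p=cv2.imread('pics/e_scene.png'); cv2.imwrite('pics/e_z.png',cv2.resize(p[150:290,170:370],None,fx=4,fy=4,interpolation=cv2.INTER_CUBIC))"
```

```text
3.4 [ 0.567279   -0.13342971  0.23541924] [[ 2.08751222e-01  2.19357494e-01  9.53050480e-01]
 [-4.66301815e-02  9.75644504e-01 -2.14344183e-01]
 [-9.76856465e-01  3.03693202e-04  2.13895662e-01]] [-0.7289449  -0.01563069  1.90879627] 0.001374849785458895
0.4
t 3.4 tcp [ 0.5673 -0.1334  0.2354] F [-0.7 -0.   1.9] w 0.001 j [   4.6   11.3  -15.7    4.7  -51.3 -109.8]
shift cm [ 1.27 -0.06 -0.73]
turn /10deg [ 0.002 -1.057 -0.003]
0.45
t 3.4 tcp [ 0.5673 -0.1334  0.2354] F [-0.7 -0.   1.9] w 0.001 j [   4.6   11.3  -15.7    4.7  -51.3 -109.8]
shift cm [ 1.59 -0.06 -0.85]
turn /10deg [ 0.002 -1.343 -0.003]
0.48
t 3.4 tcp [ 0.5673 -0.1334  0.2354] F [-0.7 -0.   1.9] w 0.001 j [   4.6   11.3  -15.7    4.7  -51.3 -109.8]
shift cm [ 1.78 -0.06 -0.91]
turn /10deg [ 0.002 -1.515 -0.003]
```

View pics/e_z.png

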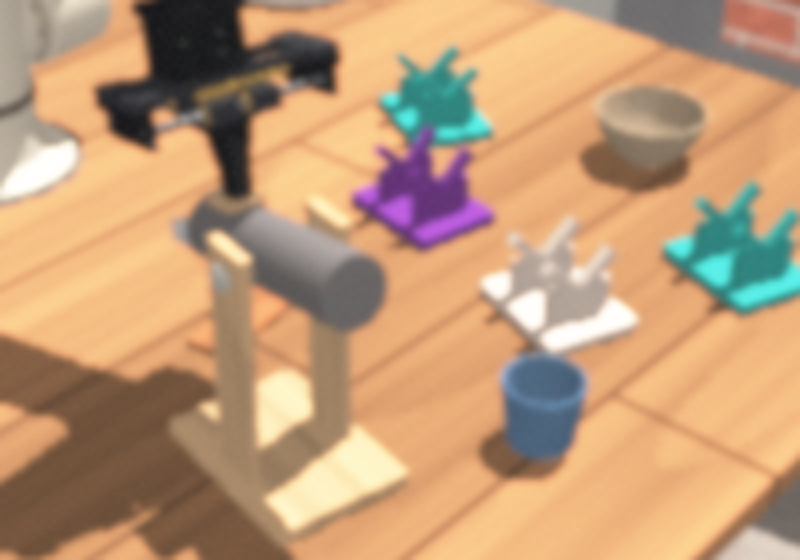

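Emit:
play_rows([
  [[0.6,0,-0.4,0,-0.5,0],[1.1,0,-0.6,0,-0.9,0],[1.5,0,-0.8,0,-1.2,0],[1.75,0,-0.9,0,-1.4,0],[1.75,0,-0.9,0,-1.4,0]],
])

```text
time_s: 4.03
tcp_pos: [0.5632, -0.1322, 0.216]
ee_rot: [[0.431, 0.219, 0.876], [-0.097, 0.976, -0.197], [-0.897, -0.0, 0.441]]
wrist_force: [-5.3, 3.9, 4.5]
gripper_width: 0.003
```

```bash
python3 look.py f scene top; python3 -c "
from go import *
for a in (.48,.5): print(a); to(tp(-58,37,a),Et(YAW,np.degrees(a)))
p=cv2.imread('pics/f_scene.png'); q=cv2.imread('pics/f_top.png');cv2.imwrite('pics/f_z.png',np.hstack([cv2.resize(p[170:290,190:290],(400,480),interpolation=cv2.INTER_CUBIC),cv2.resize(q[130:250,240:340],(400,480),interpolation=cv2.INTER_CUBIC)]))"
```

```text
4.125 [ 0.56329814 -0.13219268  0.21596839] [[ 4.29604316e-01  2.19899744e-01  8.75833451e-01]
 [-9.67818501e-02  9.75522475e-01 -1.97456767e-01]
 [-8.97815908e-01  6.34976064e-05  4.40370970e-01]] [-8.15557589  4.30575853  9.0123401 ] 0.004751631676703802
0.48
t 4.125 tcp [ 0.5633 -0.1322  0.216 ] F [-8.2  4.3  9. ] w 0.005 j [   6.5    6.1  -33.8   19.   -26.4 -124.6]
shift cm [-0.05 -0.1  -0.08]
turn /10deg [-0.    -0.137 -0.   ]
0.5
t 4.125 tcp [ 0.5633 -0.1322  0.216 ] F [-8.2  4.3  9. ] w 0.005 j [   6.5    6.1  -33.8   19.   -26.4 -124.6]
shift cm [ 0.07 -0.1  -0.15]
turn /10deg [-0.    -0.252 -0.   ]
```

View pics/f_z.png

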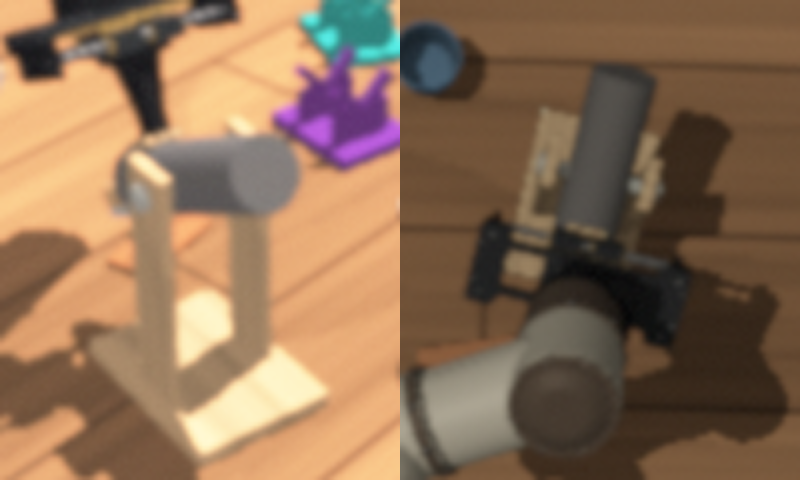

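```bash
cat > kin.py <<'E'
import numpy as np
from scipy.optimize import least_squares
from scipy.spatial.transform import Rotation as Ro
Rz=lambda a:Ro.from_euler('z',a,degrees=True).as_matrix()
Ry=lambda a:Ro.from_euler('y',a,degrees=True).as_matrix()
Rx=lambda a:Ro.from_euler('x',a,degrees=True).as_matrix()
def fk(j,P):
    a0,h0,L1,e,L2,T=P
    A=Rz(j[0]); p=A@[a0,0,0]+np.array([0,0,h0])
    A=A@Ry(j[1]); p=p+A@[0,0,L1]
    A=A@Ry(-j[2]); p=p+A@[L2,0,e]
    A=A@Rx(j[3])@Ry(-j[4]); p=p+A@[T,0,0]
    return p,A@Rx(j[5])
E
python3 - <<'E'
from kin import *
D=[([-48.896,22.042,.453,0,-68.411,-14.817],[.277,-.56,.223]),([-19.6,4.3,-8.5,0,-77.1,-64],[.3742,-.3029,.3237]),([9.3,23,28.4,0,-95.8,-112.1],[.6557,-.0539,.4132]),([2.5,16.6,-.4,.1,-73.1,-105.2],[.571,-.1351,.2726]),([4.6,11.3,-15.7,4.7,-51.3,-109.8],[.5673,-.1334,.2354]),([6.5,6.1,-33.8,19,-26.4,-124.6],[.5633,-.1322,.2160])]
f=lambda P:np.concatenate([fk(np.array(j),P)[0]-t for j,t in D])
s=least_squares(f,[.0,.3,.4,0,.4,.2]); print(s.x.round(4),f(s.x).round(4))
print(fk(np.array(D[5][0]),s.x)[1].round(3))
E
```

```text
[ 0.2382 -0.4521  0.4071  0.2055  0.1989 -0.2188] [ 0.1514  0.069   0.039   0.1042  0.1325  0.0053 -0.0858  0.1472 -0.0484
  0.0337  0.1611  0.0227 -0.024   0.1631  0.0183 -0.0882  0.1544 -0.0369]
[[ 0.398 -0.807 -0.435]
 [ 0.191 -0.391  0.9  ]
 [-0.897 -0.442 -0.001]]
```

```bash
cat > kin2.py <<'E'
from kin import *
def fk(j,P):
    a0,h0,L1,e,L2,T,d,d4,c5=P
    A=Rz(j[0]); p=A@[a0,0,0]+np.array([0,0,h0])
    A=A@Ry(j[1]); p=p+A@[0,d,L1]
    A=A@Ry(-j[2]); p=p+A@[L2,0,e]
    A=A@Rx(-j[3]); p=p+A@[0,d4,0]
    A=A@Ry(-j[4]); p=p+A@[T,0,c5]
    return p,A@Rx(j[5])
D=[([-48.896,22.042,.453,0,-68.411,-14.817],[.277,-.56,.223]),([-19.6,4.3,-8.5,0,-77.1,-64],[.3742,-.3029,.3237]),([9.3,23,28.4,0,-95.8,-112.1],[.6557,-.0539,.4132]),([2.5,16.6,-.4,.1,-73.1,-105.2],[.571,-.1351,.2726]),([4.6,11.3,-15.7,4.7,-51.3,-109.8],[.5673,-.1334,.2354]),([6.5,6.1,-33.8,19,-26.4,-124.6],[.5633,-.1322,.2160])]
f=lambda P:np.concatenate([fk(np.array(j),P)[0]-t for j,t in D])
s=least_squares(lambda P:np.r_[f(P),.001*(P-[0,.3,.4,0,.4,.25,-.16,0,0])],[.0,.3,.4,0,.4,.25,-.16,0,0]); P=s.x
if __name__=='__main__':
    print(s.x.round(4),f(s.x).round(4)*1000)
    print(fk(np.array(D[5][0]),s.x)[1].round(3))
E
python3 kin2.py
```

```text
[ 3.500e-03  1.584e-01  5.642e-01  5.000e-04  4.197e-01  3.045e-01
 -1.700e-03 -1.577e-01 -1.400e-03] [ 0.2 -0.1 -0.2  0.3  0.3  0.2 -0.1 -0.3 -0.  -0.2 -0.  -0.1  0.1  0.
 -0.2 -0.1 -0.2  0.2]
[[ 0.431 -0.517 -0.739]
 [-0.097 -0.841  0.532]
 [-0.897 -0.158 -0.413]]
```

```bash
cat > ik.py <<'E'
from kin2 import *
import kin2
from go import Et,tp,F,U,PV,YAW
lo=np.array([-179.83,-69.29,-61.27,-181.25,-171.15,-177.46]);hi=np.array([179.83,118.12,80.66,117.63,-9.14,177.46])
def full(j):
    p,A=kin2.fk(j,P); return p,A@Rx(-j[5])@Rx(-j[5]+OFF)
OFF=0.
m=Ro.from_matrix(full(np.array(D[3][0]))[1].T@Et(YAW,0)).as_rotvec(degrees=True); OFF=m[0]
def ik(p,E,j0):
    def g(j):
        q,A=full(j); return np.r_[(q-p)*10,Ro.from_matrix(A.T@E).as_rotvec()]
    s=least_squares(g,np.clip(j0,lo+.1,hi-.1),bounds=(lo,hi)); return s.x,np.abs(s.fun).max()
E
python3 - <<'E'
from ik import *
print('off',m)
j0=np.array(D[5][0])
a=.48
for t in (27,20,15,10,0):
    j=j0.copy(); print('tilt',t)
    for al in (-155,-200,-240,-270):
        E=Et(YAW,t); j,e=ik(tp(al,3,a)+E[:,0]*.019-0*U,E,j); print(al,(tp(al,3,a)).round(3),j.round(1),round(e,4))
E
```

```text
off [-8.99707986e+01  3.69950443e-02  1.49176131e-01]
tilt 27
-155 [ 0.494 -0.117  0.141] [   4.1    7.6  -52.4   39.8   -9.1 -144.7] 0.0594
-200 [ 0.455 -0.109  0.12 ] [   6.4    6.6  -55.    32.1   -9.1 -139.4] 0.1032
-240 [ 0.42  -0.101  0.102] [   8.7    6.1  -55.8   19.4   -9.1 -129. ] 0.1334
-270 [ 0.394 -0.095  0.088] [   9.2    5.9  -54.4    2.6   -9.1 -112.6] 0.1327
tilt 20
-155 [ 0.494 -0.117  0.141] [   7.6    8.8  -45.7   22.6  -18.  -130.8] 0.0
-200 [ 0.455 -0.109  0.12 ] [   6.     6.8  -56.5   39.5   -9.9 -146.7] 0.0
-240 [ 0.42  -0.101  0.102] [   7.5    6.2  -59.8   37.4   -9.1 -146.3] 0.0413
-270 [ 0.394 -0.095  0.088] [   9.6    5.9  -61.3   31.8   -9.1 -142.9] 0.0747
tilt 15
-155 [ 0.494 -0.117  0.141] [   7.7   10.5  -38.5   11.3  -27.4 -119.8] 0.0
-200 [ 0.455 -0.109  0.12 ] [   9.5    8.6  -46.4   15.3  -21.8 -125.7] 0.0
-240 [ 0.42  -0.101  0.102] [  10.8    7.2  -54.3   22.3  -15.8 -134.2] 0.0
-270 [ 0.394 -0.095  0.088] [  10.1    6.3  -61.3   32.9  -10.4 -144.5] 0.0031
tilt 10
-155 [ 0.494 -0.117  0.141] [   6.8   12.3  -33.     5.8  -35.4 -113.9] 0.0
-200 [ 0.455 -0.109  0.12 ] [   8.7   10.5  -40.1    7.2  -30.3 -117.4] 0.0
-240 [ 0.42  -0.101  0.102] [  10.7    9.   -46.7    9.3  -25.4 -121.5] 0.0
-270 [ 0.394 -0.095  0.088] [  12.4    8.1  -51.9   11.7  -21.3 -125.7] 0.0
tilt 0
-155 [ 0.494 -0.117  0.141] [   4.9   16.5  -24.1    0.   -49.4 -107.6] 0.0
-200 [ 0.455 -0.109  0.12 ] [   6.5   14.6  -30.8   -0.   -44.6 -109.2] 0.0
-240 [ 0.42  -0.101  0.102] [   8.1   13.1  -36.7   -0.   -40.2 -110.8] 0.0
-270 [ 0.394 -0.095  0.088] [   9.6   12.2  -41.1   -0.   -36.7 -112.3] 0.0
```

Run:
```python
from go import *
E=Et(YAW,13); to(tp(-153,-8,.48)+E[:,0]*(.019-.11),E)
```

```text
t 4.125 tcp [ 0.5633 -0.1322  0.216 ] F [-8.2  4.3  9. ] w 0.005 j [   6.5    6.1  -33.8   19.   -26.4 -124.6]
shift cm [-4.18 -0.1  -7.41]
turn /10deg [-0.     1.313 -0.   ]
```

Emit:
play_rows([
  [[-4,0,0,0,0,0],[-6,0,-2,0,0.6,0],[-5,0,-6,0,1.3,0],[-4.2,0,-7.4,0,1.3,0],[-4.2,0,-7.4,0,1.3,0]],
])

```text
time_s: 4.75
tcp_pos: [0.4794, -0.1135, 0.2186]
ee_rot: [[0.217, 0.22, 0.951], [-0.049, 0.976, -0.214], [-0.975, -0.0, 0.223]]
wrist_force: [-0.2, -0.8, -0.9]
gripper_width: 0.006
```

Emit:
play_rows([
  [[0,0,0,0,0,0]],
], hand=1)

```text
time_s: 4.88
tcp_pos: [0.4807, -0.1136, 0.2199]
ee_rot: [[0.221, 0.22, 0.95], [-0.05, 0.976, -0.214], [-0.974, 0.0, 0.226]]
wrist_force: [-0.3, 0.1, 0.1]
gripper_width: 0.054
```

```bash
python3 look.py g wrist scene
```

```text
4.975 [ 0.48040753 -0.11359247  0.21970384] [[ 2.20672857e-01  2.19874690e-01  9.50241343e-01]
 [-4.94461002e-02  9.75528080e-01 -2.14242965e-01]
 [-9.74093719e-01  2.91878348e-04  2.26144514e-01]] [ 0.34237187 -0.10604375  0.57269337] 0.1309448351146974
```

View pics/g_wrist.png

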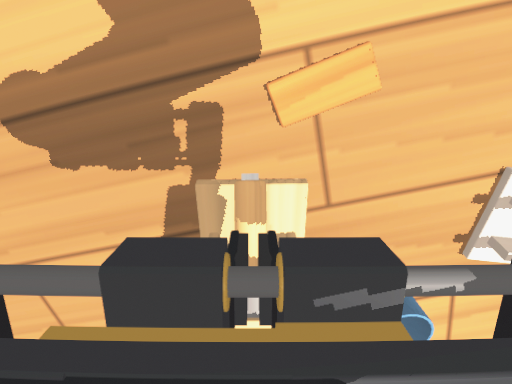

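View pics/g_scene.png

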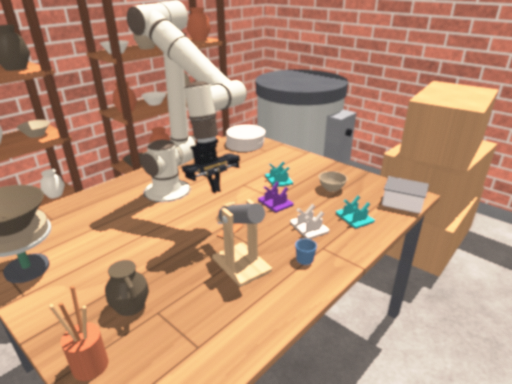

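Run:
```python
from go import *
p,d,W,C=load('g_wrist')
cv2.imwrite('pics/g_z.png',cv2.resize(p[165:240,190:315],None,fx=6,fy=6,interpolation=cv2.INTER_CUBIC))
for row in (176,179,185,195,205,215,222): 
    print(row,[W[row,c].round(3).tolist() for c in (242,250,258)])
print('expected lip',tp(-167,-15,.48),proj([tp(-170,-15,.48),tp(-164,-15,.48),tp(-164,0,.48),tp(-120,0,.48),tp(-100,31,.48)],C))
```

```text
176 [[0.486, -0.124, 0.113], [0.487, -0.118, 0.113], [0.488, -0.112, 0.114]]
179 [[0.488, -0.125, 0.114], [0.489, -0.118, 0.115], [0.491, -0.112, 0.114]]
185 [[0.487, -0.124, 0.128], [0.487, -0.118, 0.129], [0.489, -0.112, 0.128]]
195 [[0.493, -0.125, 0.132], [0.493, -0.119, 0.134], [0.496, -0.113, 0.132]]
205 [[0.5, -0.127, 0.135], [0.5, -0.121, 0.137], [0.502, -0.115, 0.136]]
215 [[0.506, -0.128, 0.139], [0.506, -0.122, 0.141], [0.509, -0.116, 0.139]]
222 [[0.511, -0.129, 0.141], [0.511, -0.123, 0.143], [0.513, -0.117, 0.143]]
expected lip [ 0.49125309 -0.11695739  0.11957795] [[252.30958635 180.02241747]
 [252.31148418 187.59118789]
 [252.28882212 187.38631441]
 [252.30424726 245.90945319]
 [252.25890944 283.43502331]]
```

View pics/g_z.png

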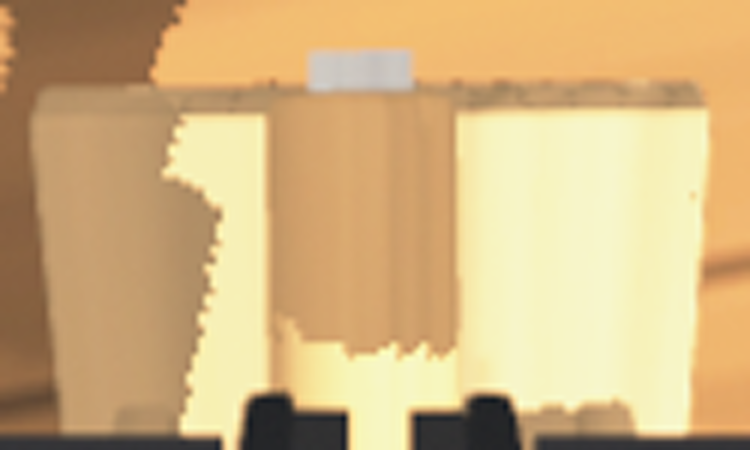

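```bash
cat > tgt.py <<'E'
from go import *
A=.5; Y=np.array([-F[1],F[0],0])
def grasp(al,up,tilt=13,lat=-.0015):
    E=Et(YAW,tilt); return tp(al,up-2,A)+lat*Y+E[:,0]*.019,E
E
python3 -c "
from tgt import *
to(*grasp(-151,-8))"
```

```text
t 4.975 tcp [ 0.4804 -0.1136  0.2197] F [ 0.3 -0.1  0.6] w 0.131 j [   8.6    2.6  -29.2    6.5  -46.2 -115.3]
shift cm [11.31 -0.24  0.36]
turn /10deg [-0.001  0.007 -0.002]
```

Emit:
play_rows([
  [[0,0,0,0,0,0],[0,0,0,0,0,0],[0,0,0,0,0,0],[0,0,0,0,0,0]],
])

```text
time_s: 5.48
tcp_pos: [0.4795, -0.1136, 0.2189]
ee_rot: [[0.219, 0.22, 0.95], [-0.049, 0.975, -0.214], [-0.974, -0.0, 0.225]]
wrist_force: [-0.9, 0.1, 0.2]
gripper_width: 0.585
```

Emit:
play_rows([
  [[0,-0.2,0.3,0,0,0],[3,-0.2,0.4,0,0,0],[6,-0.2,0.4,0,0,0],[9,-0.2,0.4,0,0,0],[11.2,-0.2,0.4,0,0,0]],
])

```text
time_s: 6.1
tcp_pos: [0.5076, -0.1222, 0.1094]
ee_rot: [[0.218, 0.22, 0.951], [-0.05, 0.975, -0.214], [-0.975, -0.0, 0.224]]
wrist_force: [0.5, -1.0, 0.7]
gripper_width: 0.991
```

```bash
python3 look.py h wrist scene; python3 -c "
from tgt import *
to(*grasp(-151,-8))"
```

```text
6.2 [ 0.50622601 -0.12233649  0.10816383] [[ 0.21404922  0.22062414  0.9515818 ]
 [-0.0500867   0.97535748 -0.21487   ]
 [-0.97553793 -0.00166884  0.21982484]] [-0.55828525 -0.41576004  0.04523985] 0.9966247252055581
t 6.2 tcp [ 0.5062 -0.1223  0.1082] F [-0.6 -0.4  0. ] w 0.997 j [   6.7   13.4  -35.8    8.8  -29.2 -116.7]
shift cm [-0.17  0.05  0.24]
turn /10deg [-0.002 -0.03   0.01 ]
```

View pics/h_wrist.png

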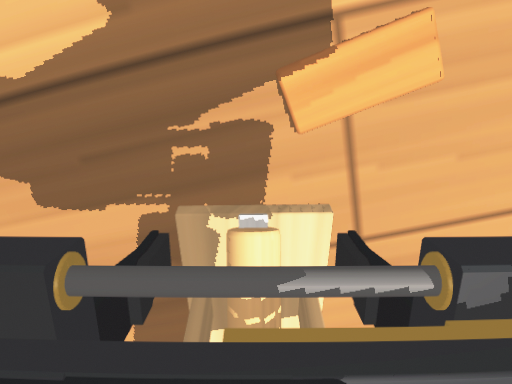

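Emit:
play_rows([
  [[0,0,0,0,0,0],[0,0,0,0,0,0],[0,0,0,0,0,0],[0,0,0,0,0,0],[0,0,0,0,0,0]],
], hand=0)

```text
time_s: 6.82
tcp_pos: [0.5075, -0.1219, 0.1109]
ee_rot: [[0.22, 0.22, 0.95], [-0.049, 0.975, -0.214], [-0.974, 0.0, 0.225]]
wrist_force: [0.1, 0.5, 0.5]
gripper_width: 0.516
```

Emit:
play_rows([
  [[0,0,0,0,0,0],[0,0,0,0,0,0],[0,0,0,0,0,0],[0,0,0,0,0,0]],
])

```text
time_s: 7.32
tcp_pos: [0.5075, -0.122, 0.1106]
ee_rot: [[0.219, 0.22, 0.95], [-0.05, 0.975, -0.214], [-0.974, -0.0, 0.225]]
wrist_force: [0.4, 0.6, -0.1]
gripper_width: 0.291
```

```bash
python3 look.py i wrist; python3 -c "
from tgt import *
to(*grasp(-151,-8)); print((r.sense()['ee_rot'].T@(.016*(-np.sin(A)*F+np.cos(A)*U))*100), r.sense()['ee_rot'].T@-(np.cos(A)*F+np.sin(A)*U)*10)"
```

```text
7.375 [ 0.50747054 -0.12197642  0.11063087] [[ 2.19395161e-01  2.20030162e-01  9.50501179e-01]
 [-4.95216127e-02  9.75493068e-01 -2.14384896e-01]
 [-9.74378455e-01 -3.53426088e-05  2.24914707e-01]] [-0.36308445  0.63761847  0.95270791] 0.2928547013287932
t 7.375 tcp [ 0.5075 -0.122   0.1106] F [-0.4  0.6  1. ] w 0.293 j [   6.8   13.2  -35.7    8.9  -29.2 -116.8]
shift cm [ 0.05 -0.02  0.07]
turn /10deg [-0.001 -0.     0.   ]
[-1.54068382e+00 -1.94278418e-04 -4.31617093e-01] [ 2.69760700e+00 -1.48546500e-03 -9.62927382e+00]
```

View pics/i_wrist.png

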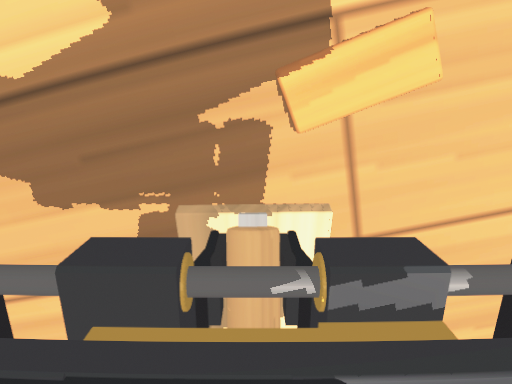

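Emit:
play_rows([
  [[-0.5,0,-0.15,0,0,0],[-1,0,-0.3,0,0,0],[-1.6,0,-0.45,0,0,0],[-1.6,0,-0.45,0,0,0],[-1.6,0,-0.45,0,0,0]],
])

```text
time_s: 8.0
tcp_pos: [0.4994, -0.1202, 0.1251]
ee_rot: [[0.219, 0.22, 0.951], [-0.049, 0.975, -0.214], [-0.974, -0.0, 0.225]]
wrist_force: [0.2, -0.1, -1.5]
gripper_width: 0.29
```

```bash
python3 look.py j wrist; python3 -c "
from tgt import *
to(*grasp(-151,8.5)); to(*grasp(-259,8.5))"
```

```text
8.05 [ 0.49943837 -0.12022496  0.1250419 ] [[ 2.18931898e-01  2.20151873e-01  9.50579811e-01]
 [-4.95083530e-02  9.75465603e-01 -2.14512889e-01]
 [-9.74483323e-01 -9.79268696e-05  2.24459893e-01]] [-0.09849344  0.22162682 -0.11673043] 0.29172755924363014
t 8.05 tcp [ 0.4994 -0.1202  0.125 ] F [-0.1  0.2 -0.1] w 0.292 j [   7.2   11.2  -35.5    8.4  -31.3 -116.6]
shift cm [ 0.05 -0.01  0.11]
turn /10deg [-0.002 -0.003  0.001]
t 8.05 tcp [ 0.4994 -0.1202  0.125 ] F [-0.1  0.2 -0.1] w 0.292 j [   7.2   11.2  -35.5    8.4  -31.3 -116.6]
shift cm [ 2.970e+00 -1.000e-02 -1.029e+01]
turn /10deg [-0.002 -0.003  0.001]
```

View pics/j_wrist.png

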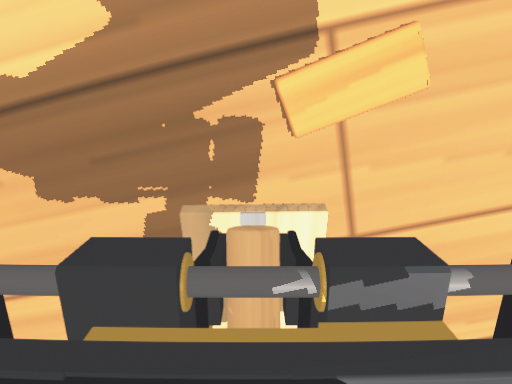

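Emit:
play_rows([
  [[0.15,0,-0.5,0,0,0],[0.3,0,-1,0,0,0],[0.45,0,-1.5,0,0,0],[0.6,0,-2,0,0,0],[0.85,0,-3,0,0,0]],
])

```text
time_s: 8.68
tcp_pos: [0.4729, -0.1141, 0.1101]
ee_rot: [[0.22, 0.22, 0.95], [-0.049, 0.975, -0.215], [-0.974, 0.0, 0.225]]
wrist_force: [0.1, -0.5, -1.2]
gripper_width: 0.289
```

```bash
python3 look.py k wrist scene; python3 -c "
from tgt import *
to(*grasp(-181,8.5)); to(*grasp(-259,8.5))"
```

```text
8.775 [ 0.47111885 -0.11423531  0.10930324] [[ 2.16946586e-01  2.20247324e-01  9.51012773e-01]
 [-4.96404388e-02  9.75443841e-01 -2.14581315e-01]
 [-9.74920512e-01 -6.56007571e-04  2.22552385e-01]] [-0.10181802  0.31686791 -0.650848  ] 0.2870148898469773
t 8.775 tcp [ 0.4711 -0.1142  0.1093] F [-0.1  0.3 -0.7] w 0.287 j [   8.4    9.9  -40.8   10.1  -27.6 -119.6]
shift cm [-0.02  0.03  0.39]
turn /10deg [-0.001 -0.014  0.004]
t 8.775 tcp [ 0.4711 -0.1142  0.1093] F [-0.1  0.3 -0.7] w 0.287 j [   8.4    9.9  -40.8   10.1  -27.6 -119.6]
shift cm [ 2.1   0.03 -7.11]
turn /10deg [-0.001 -0.014  0.004]
```

View pics/k_wrist.png

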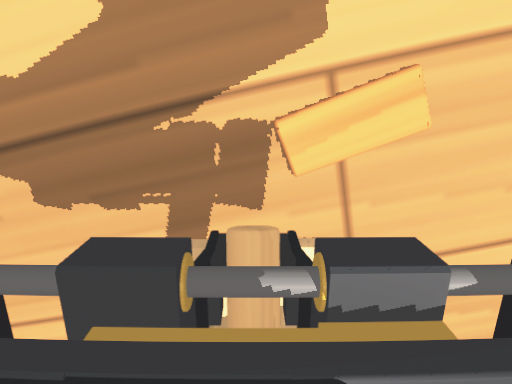

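Emit:
play_rows([
  [[0.4,0,-1.5,0,0,0],[0.85,0,-3,0,0,0],[1.25,0,-4.5,0,0,0],[1.7,0,-6,0,0,0],[2.1,0,-7.5,0,0,0]],
])

```text
time_s: 9.4
tcp_pos: [0.4063, -0.0989, 0.0729]
ee_rot: [[0.22, 0.22, 0.95], [-0.049, 0.976, -0.214], [-0.974, 0.0, 0.226]]
wrist_force: [-0.5, 0.2, -1.2]
gripper_width: 0.286
```

```bash
python3 look.py l scene top; python3 -c "
from tgt import *
to(*grasp(-259,8.5))
p=cv2.imread('pics/l_scene.png'); q=cv2.imread('pics/l_top.png');cv2.imwrite('pics/l_z.png',np.hstack([cv2.resize(p[170:290,170:270],(400,480),interpolation=cv2.INTER_CUBIC),cv2.resize(q[130:250,240:340],(400,480),interpolation=cv2.INTER_CUBIC)]))"
```

```text
9.5 [ 0.40410943 -0.09949717  0.07202647] [[ 0.21643427  0.21975217  0.95124402]
 [-0.05013632  0.97555475 -0.21396093]
 [-0.975009   -0.0013834   0.22216104]] [-0.12073916 -0.18059526 -1.18845525] 0.29021658015372626
t 9.5 tcp [ 0.4041 -0.0995  0.072 ] F [-0.1 -0.2 -1.2] w 0.29 j [  11.8    7.4  -55.1   18.9  -16.7 -132. ]
shift cm [-0.01  0.06  0.4 ]
turn /10deg [ 0.002 -0.016  0.008]
```

View pics/l_z.png

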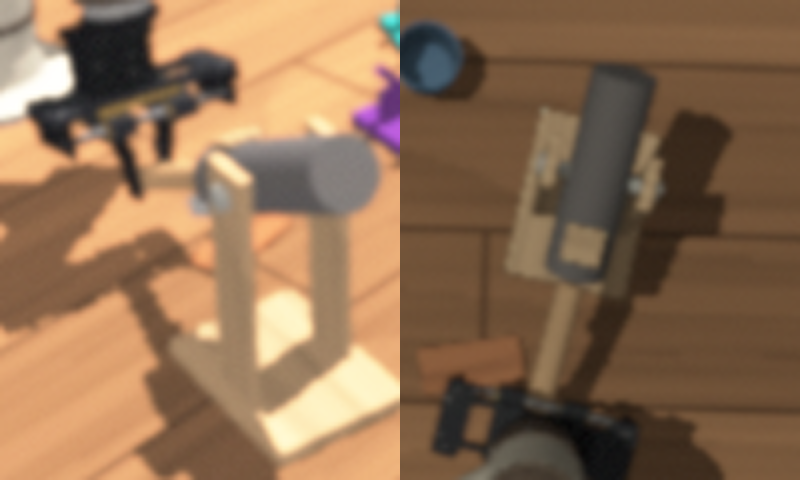

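Run:
```python
from ik import *
from tgt import grasp
from go import *
j=np.array([11.8,7.4,-55.1,18.9,-16.7,-132.])
for al,up,t in [(-275,8.5,13),(-275,38,13),(-275,68,13),(-275,68,5),(-275,68,0)]:
    j,e=ik(*grasp(al,up,t),j); print(al,up,t,j.round(1),round(e,4))
to(*grasp(-275,8.5));to(*grasp(-275,68))
```

```text
-275 8.5 13 [  11.9    7.2  -58.3   23.2  -13.7 -136.6] 0.0
-275 38 13 [  14.2    2.5  -56.    16.8  -20.7 -132. ] 0.0
-275 68 13 [  16.    -2.3  -54.4   13.7  -27.2 -130.3] 0.0
-275 68 5 [  13.2    1.6  -45.7    3.5  -38.2 -118.6] 0.0
-275 68 0 [  11.4    4.2  -41.4   -0.   -44.4 -114.1] 0.0
t 9.5 tcp [ 0.4041 -0.0995  0.072 ] F [-0.1 -0.2 -1.2] w 0.29 j [  11.8    7.4  -55.1   18.9  -16.7 -132. ]
shift cm [ 0.43  0.06 -1.14]
turn /10deg [ 0.002 -0.016  0.008]
t 9.5 tcp [ 0.4041 -0.0995  0.072 ] F [-0.1 -0.2 -1.2] w 0.29 j [  11.8    7.4  -55.1   18.9  -16.7 -132. ]
shift cm [-5.3   0.06 -2.76]
turn /10deg [ 0.002 -0.016  0.008]
```

Emit:
play_rows([
  [[0.4,0,-1.3,0,0,0],[0.4,0,-1.3,0,0,0],[-1.5,0,-1.8,0,0,0],[-3.5,0,-2.3,0,0,0],[-5.4,0,-2.8,0,0,0]],
])

```text
time_s: 10.12
tcp_pos: [0.3689, -0.09, 0.1205]
ee_rot: [[0.221, 0.22, 0.95], [-0.048, 0.976, -0.214], [-0.974, 0.001, 0.226]]
wrist_force: [0.2, -0.6, -0.3]
gripper_width: 0.288
```

```bash
python3 look.py m scene top; python3 -c "
from tgt import *
to(*grasp(-275,68))
p=cv2.imread('pics/m_scene.png'); q=cv2.imread('pics/m_top.png');cv2.imwrite('pics/m_z.png',np.hstack([cv2.resize(p[170:290,170:270],(400,480),interpolation=cv2.INTER_CUBIC),cv2.resize(q[130:250,240:340],(400,480),interpolation=cv2.INTER_CUBIC)]))"
```

```text
10.225 [ 0.36981673 -0.0896868   0.12146051] [[ 0.2252447   0.21919733  0.94932468]
 [-0.04734063  0.97567506 -0.21404915]
 [-0.97315142  0.00327181  0.23014258]] [ 0.43451103  0.08251001 -1.61667652] 0.28923342995592116
t 10.225 tcp [ 0.3698 -0.0897  0.1215] F [ 0.4  0.1 -1.6] w 0.289 j [  16.1   -2.6  -53.7   13.4  -27.7 -130. ]
shift cm [ 0.31 -0.14 -0.39]
turn /10deg [-0.001  0.031 -0.019]
```

View pics/m_z.png

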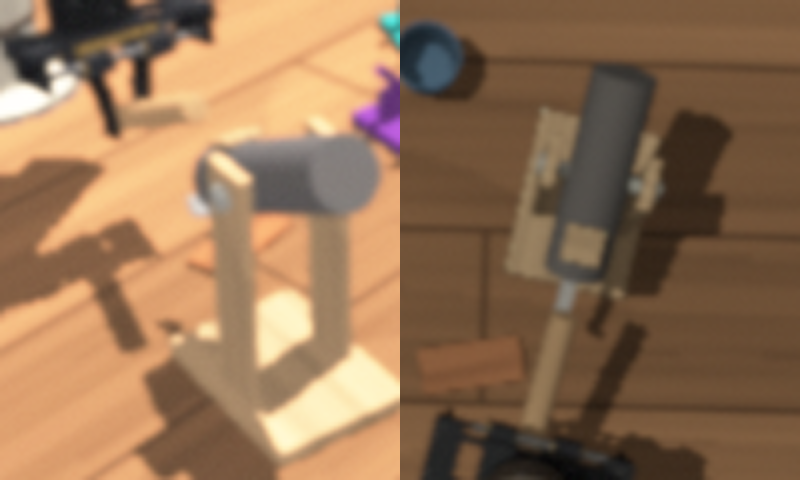

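```bash
cat >> tgt.py <<'E'
SEAT=np.array([.669,.1915,.069]); RY=-19.3; PT=-15.65
RF=np.array([np.cos(np.radians(RY)),np.sin(np.radians(RY)),0]); 
def place(h,off=.072,pt=PT,seat=SEAT):
    E=Et(RY,pt); return seat-off*RF+h*U+E[:,0]*.019,E
E
python3 - <<'E'
from ik import *
from tgt import *
j=np.array([16.1,-2.6,-53.7,13.4,-27.7,-130])
E=Et(YAW,0); w=np.array([.40,.05,.27])
for T in [(w,E),place(.10),place(0)]:
    j,e=ik(*T,j); print(T[0].round(3),j.round(1),round(e,4))
to(w,E); to(*place(.1))
E
```

```text
[0.4  0.05 0.27] [  30.4   -2.5  -23.2   -0.   -69.4 -133.1] 0.0
[0.596 0.217 0.151] [  28.6   32.7   10.2  -11.8  -78.4 -134.4] 0.0
[0.596 0.217 0.051] [  28.6   38.1    4.8  -12.5  -67.8 -132. ] 0.0
t 10.225 tcp [ 0.3698 -0.0897  0.1215] F [ 0.4  0.1 -1.6] w 0.289 j [  16.1   -2.6  -53.7   13.4  -27.7 -130. ]
shift cm [-14.44  14.34   3.29]
turn /10deg [ 0.002  1.331 -0.019]
t 10.225 tcp [ 0.3698 -0.0897  0.1215] F [ 0.4  0.1 -1.6] w 0.289 j [  16.1   -2.6  -53.7   13.4  -27.7 -130. ]
shift cm [ 0.8  34.89 15.6 ]
turn /10deg [ 0.671  2.891 -0.005]
```

Reach is fine; raise and swing left gently.

Emit:
play_rows([
  [[-3,1,0,0,0,0],[-6,3,0.5,0,0.2,0],[-9,6,1.5,0,0.5,0],[-12,9,2.5,0,0.9,0],[-14.4,12,3.3,0,1.3,0]],
])

```text
time_s: 10.85
tcp_pos: [0.3953, 0.0281, 0.2681]
ee_rot: [[-0.001, 0.219, 0.976], [0.002, 0.976, -0.219], [-1.0, 0.002, -0.001]]
wrist_force: [0.1, 0.2, -1.4]
gripper_width: 0.287
```

```bash
python3 -c "
from tgt import *
to(*place(.1))"
```

```text
t 10.85 tcp [0.3953 0.0281 0.2681] F [ 0.1  0.2 -1.4] w 0.287 j [ 2.780e+01 -3.200e+00 -2.400e+01 -1.000e-01 -6.920e+01 -1.304e+02]
shift cm [11.76 22.82 15.47]
turn /10deg [0.66  1.557 0.082]
```

Emit:
play_rows([
  [[0,4,2,0.1,0.3,0],[0,8,5,0.2,0.6,0],[0,12,8,0.4,0.9,0],[1,16,11,0.5,1.2,0],[2,20,13.5,0.66,1.5,0]],
])

```text
time_s: 11.48
tcp_pos: [0.5721, 0.1933, 0.2449]
ee_rot: [[-0.251, 0.33, 0.91], [0.072, 0.944, -0.323], [-0.965, -0.015, -0.26]]
wrist_force: [0.8, -0.5, -0.2]
gripper_width: 0.292
```

Emit:
play_rows([
  [[3,2.5,2,0,0,0],[5,2.8,2,0,0,0],[7,2.8,2,0,0,0],[7,2.8,2,0,0,0]],
])

```text
time_s: 11.98
tcp_pos: [0.5793, 0.2169, 0.1705]
ee_rot: [[-0.253, 0.329, 0.91], [0.07, 0.944, -0.322], [-0.965, -0.018, -0.262]]
wrist_force: [-0.1, -0.1, -0.7]
gripper_width: 0.289
```

```bash
python3 look.py n wrist scene top; python3 -c "
from tgt import *
to(*place(.1))
p=cv2.imread('pics/n_scene.png'); q=cv2.imread('pics/n_top.png');cv2.imwrite('pics/n_z.png',np.hstack([cv2.resize(p[150:270,255:355],(400,480),interpolation=cv2.INTER_CUBIC),cv2.resize(q[120:240,150:250],(400,480),interpolation=cv2.INTER_CUBIC)]))"
```

```text
12.125 [0.58086772 0.21710609 0.17416576] [[-0.24707527  0.32955502  0.91123394]
 [ 0.07192513  0.94403262 -0.32191488]
 [-0.96632323 -0.01399659 -0.2569504 ]] [ 0.06746277 -0.53223431 -0.1584426 ] 0.28891908580064485
t 12.125 tcp [0.5809 0.2171 0.1742] F [ 0.1 -0.5 -0.2] w 0.289 j [  29.8   30.1    9.2  -10.8  -79.7 -136.2]
shift cm [1.89 0.53 2.  ]
turn /10deg [-0.016  0.076  0.079]
```

View pics/n_z.png

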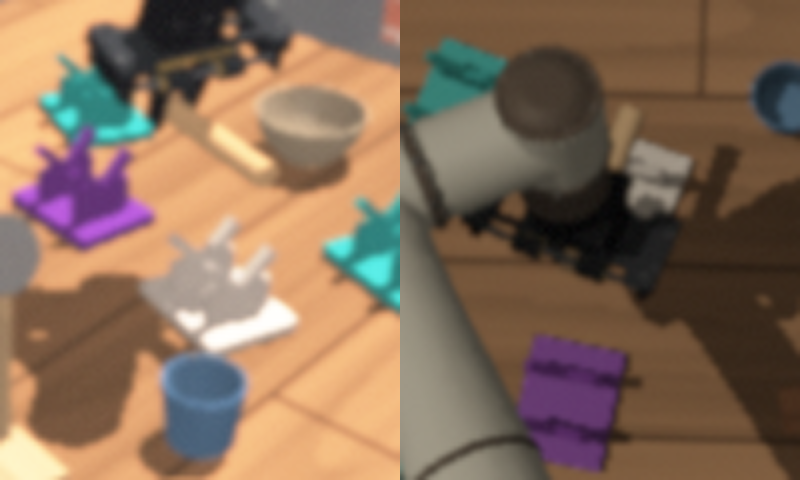

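View pics/n_wrist.png

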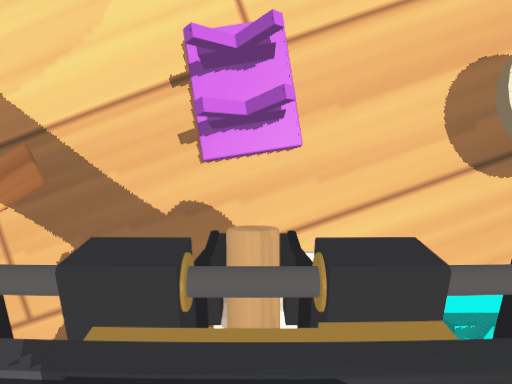

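Run:
```python
from tgt import *
p,d,W,C=load('n_scene')
R=p[170:200,295:330]; cv2.imwrite('pics/n_zz.png',cv2.resize(R,None,fx=20,fy=20,interpolation=cv2.INTER_NEAREST))
Wz=W[170:200,295:330]; m=(Wz[...,2]>.10)&(Wz[...,2]<.25)
for row in range(174,200,2): 
    print(row,[(c,W[row,c].round(3).tolist()) for c in range(297,328,5) if .08<W[row,c,2]<.26])
s=r.sense(); E=s['ee_rot']; G=s['tcp_pos']-E[:,0]*.019; 
rel=.5-np.radians(13); ax=np.cos(rel)*E[:,2]-np.sin(rel)*E[:,0]
print('pred near/far end',G-.013*ax-.005*0,G+.157*ax, 'proj',proj([G-.013*ax,G+.157*ax],C), proj([G+.157*ax],load('n_top')[3]))
```

```text
174 [(302, [0.6, 0.224, 0.203])]
176 [(297, [0.592, 0.203, 0.2]), (302, [0.607, 0.214, 0.201])]
178 [(297, [0.593, 0.201, 0.192]), (302, [0.617, 0.201, 0.201])]
180 [(297, [0.593, 0.202, 0.183]), (302, [0.621, 0.196, 0.195]), (307, [0.64, 0.202, 0.2])]
182 [(302, [0.626, 0.19, 0.191]), (307, [0.647, 0.192, 0.198])]
184 [(307, [0.652, 0.185, 0.194]), (312, [0.676, 0.182, 0.204])]
186 [(307, [0.655, 0.182, 0.188]), (312, [0.677, 0.182, 0.195]), (317, [0.696, 0.186, 0.201])]
188 [(312, [0.685, 0.171, 0.195]), (317, [0.705, 0.173, 0.201])]
190 [(312, [0.687, 0.17, 0.188]), (317, [0.708, 0.169, 0.196]), (322, [0.725, 0.176, 0.199])]
192 [(317, [0.713, 0.163, 0.192]), (322, [0.728, 0.172, 0.194])]
194 [(317, [0.716, 0.159, 0.187]), (322, [0.729, 0.173, 0.186])]
196 []
198 []
pred near/far end [0.57328881 0.2200215  0.19235411] [0.73378642 0.16402624 0.19460052] proj [[295.84193578 174.74512472]
 [322.02751262 193.17691912]] [[208.2241921  145.38685412]]
```

View pics/n_zz.png

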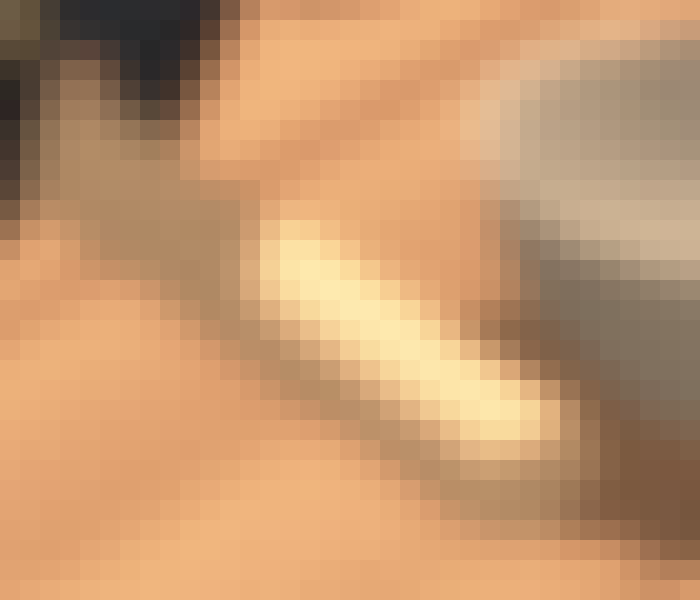

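Run:
```python
from tgt import *
p,d,W,C=load('n_wrist')
for row in (226,228,230,232,234,238,245,255,262): print(row,[W[row,c].round(4).tolist() for c in (240,253,266)])
for row in (240,250,258): print(p[row,220:290,0].tolist())
s=r.sense();E=s['ee_rot']; G=s['tcp_pos']-E[:,0]*.019; rel=.5-np.radians(13); ax=np.cos(rel)*E[:,2]-np.sin(rel)*E[:,0]; n=-np.cos(rel)*E[:,0]-np.sin(rel)*E[:,2]
c=G-.005*n; print(proj([c-.013*ax+.013*n, c-.013*ax-.013*n,c-.010*ax+.013*n,c-.016*ax+.013*n],C), (c-.013*ax+.013*n).round(4))
```

```text
226 [[0.5645, 0.2151, 0.1826], [0.5665, 0.2211, 0.1834], [0.5685, 0.227, 0.1838]]
228 [[0.5647, 0.2157, 0.1928], [0.5665, 0.2213, 0.1933], [0.5685, 0.2268, 0.1929]]
230 [[0.5654, 0.2156, 0.1948], [0.5671, 0.2211, 0.1961], [0.5692, 0.2265, 0.1941]]
232 [[0.5661, 0.2154, 0.196], [0.5678, 0.2209, 0.1975], [0.5699, 0.2262, 0.1958]]
234 [[0.567, 0.215, 0.1951], [0.5687, 0.2206, 0.1977], [0.5708, 0.2259, 0.195]]
238 [[0.5686, 0.2145, 0.196], [0.5703, 0.22, 0.198], [0.5726, 0.2253, 0.1942]]
245 [[0.5715, 0.2135, 0.1962], [0.5732, 0.219, 0.1976], [0.5753, 0.2243, 0.1962]]
255 [[0.5756, 0.2121, 0.1969], [0.5774, 0.2175, 0.1975], [0.5797, 0.2228, 0.1948]]
262 [[0.5787, 0.2109, 0.1957], [0.5803, 0.2165, 0.1975], [0.5825, 0.2218, 0.1956]]
[48, 48, 47, 47, 48, 47, 88, 98, 99, 99, 100, 101, 102, 103, 104, 105, 104, 106, 106, 107, 107, 106, 106, 106, 108, 108, 109, 109, 110, 110, 110, 109, 107, 108, 109, 109, 110, 110, 110, 108, 107, 103, 102, 102, 103, 104, 104, 105, 103, 102, 102, 101, 102, 105, 107, 105, 106, 104, 102, 79, 54, 47, 48, 47, 47, 46, 48, 47, 47, 38]
[48, 46, 48, 49, 47, 47, 77, 95, 96, 98, 99, 100, 102, 102, 103, 104, 104, 106, 106, 105, 107, 105, 106, 107, 108, 108, 107, 109, 109, 110, 109, 109, 107, 108, 109, 109, 110, 110, 108, 107, 106, 102, 102, 103, 103, 104, 104, 104, 104, 103, 101, 103, 103, 105, 105, 105, 106, 105, 101, 77, 52, 48, 49, 47, 47, 47, 48, 48, 48, 47]
[47, 47, 47, 46, 46, 46, 76, 94, 97, 98, 100, 100, 102, 103, 102, 102, 104, 105, 104, 106, 106, 106, 105, 106, 106, 107, 108, 108, 109, 109, 108, 108, 108, 108, 108, 108, 109, 108, 108, 108, 107, 103, 103, 103, 103, 104, 105, 104, 102, 102, 101, 102, 103, 104, 106, 104, 106, 105, 101, 78, 50, 46, 45, 47, 48, 48, 48, 47, 47, 47]
[[255.42402334 245.06513036]
 [255.23146262 238.25291932]
 [255.4243159  252.03573894]
 [255.42362195 238.09071427]] [0.5732 0.2202 0.2004]
```

Run:
```python
from tgt import *
for h in (.068,.028,.008): to(*place(h,off=.065))
```

```text
t 12.125 tcp [0.5809 0.2171 0.1742] F [ 0.1 -0.5 -0.2] w 0.289 j [  29.8   30.1    9.2  -10.8  -79.7 -136.2]
shift cm [4.8  0.57 3.5 ]
turn /10deg [-0.016  0.076  0.079]
t 12.125 tcp [0.5809 0.2171 0.1742] F [ 0.1 -0.5 -0.2] w 0.289 j [  29.8   30.1    9.2  -10.8  -79.7 -136.2]
shift cm [8.66 0.63 4.53]
turn /10deg [-0.016  0.076  0.079]
t 12.125 tcp [0.5809 0.2171 0.1742] F [ 0.1 -0.5 -0.2] w 0.289 j [  29.8   30.1    9.2  -10.8  -79.7 -136.2]
shift cm [10.6   0.66  5.04]
turn /10deg [-0.016  0.076  0.079]
```

Emit:
play_rows([
  [[1,0.3,1.5,0,0,0.1],[2.5,0.6,3,0,0.05,0.1],[4.5,0.6,3.5,0,0.05,0.1],[4.8,0.6,3.5,0,0.05,0.1],[4.8,0.6,3.5,0,0.05,0.1]],
])

```text
time_s: 12.75
tcp_pos: [0.6021, 0.2146, 0.1178]
ee_rot: [[-0.251, 0.334, 0.909], [0.09, 0.943, -0.321], [-0.964, 0.001, -0.267]]
wrist_force: [0.3, -0.2, -0.9]
gripper_width: 0.288
```

```bash
python3 look.py o wrist scene
python3 - <<'E'
from tgt import *
p,d,W,C=load('o_wrist')
for row in (228,229,230,234,245,258): print(row,[W[row,c].round(4).tolist() for c in (240,253,266)])
for h in (.068,.02,.008,.006): to(*place(h,off=.065))
p=cv2.imread('pics/o_scene.png'); q=cv2.imread('pics/o_wrist.png');cv2.imwrite('pics/o_z.png',np.hstack([cv2.resize(p[160:260,270:370],(480,480),interpolation=cv2.INTER_CUBIC),cv2.resize(q[180:,200:310],(310,480))]))
E
```

```text
12.85 [0.60238552 0.21499533 0.11898536] [[-0.24927243  0.33365993  0.90913932]
 [ 0.09116028  0.94268915 -0.32097815]
 [-0.96413332  0.00286639 -0.26540295]] [-0.44695149 -0.57685385 -0.76572307] 0.29100342149990643
228 [[0.5874, 0.2131, 0.14], [0.5893, 0.2186, 0.1402], [0.5913, 0.2241, 0.1403]]
229 [[0.5877, 0.213, 0.1406], [0.5895, 0.2185, 0.1427], [0.5917, 0.224, 0.1405]]
230 [[0.588, 0.213, 0.1428], [0.5899, 0.2184, 0.1426], [0.5919, 0.2238, 0.1423]]
234 [[0.5897, 0.2123, 0.1427], [0.5915, 0.2178, 0.1433], [0.5937, 0.2232, 0.1411]]
245 [[0.5942, 0.2107, 0.143], [0.5959, 0.2162, 0.1447], [0.5983, 0.2216, 0.142]]
258 [[0.5998, 0.2087, 0.1424], [0.6014, 0.2143, 0.1441], [0.6036, 0.2197, 0.143]]
t 12.85 tcp [0.6024 0.215  0.119 ] F [-0.4 -0.6 -0.8] w 0.291 j [  28.2   34.5    9.   -11.8  -75.1 -133.6]
shift cm [ 0.01 -0.02  0.06]
turn /10deg [-0.014  0.026 -0.021]
t 12.85 tcp [0.6024 0.215  0.119 ] F [-0.4 -0.6 -0.8] w 0.291 j [  28.2   34.5    9.   -11.8  -75.1 -133.6]
shift cm [ 4.64 -0.03  1.33]
turn /10deg [-0.014  0.026 -0.021]
t 12.85 tcp [0.6024 0.215  0.119 ] F [-0.4 -0.6 -0.8] w 0.291 j [  28.2   34.5    9.   -11.8  -75.1 -133.6]
shift cm [ 5.8  -0.03  1.65]
turn /10deg [-0.014  0.026 -0.021]
t 12.85 tcp [0.6024 0.215  0.119 ] F [-0.4 -0.6 -0.8] w 0.291 j [  28.2   34.5    9.   -11.8  -75.1 -133.6]
shift cm [ 5.99 -0.03  1.7 ]
turn /10deg [-0.014  0.026 -0.021]
```

View pics/o_z.png

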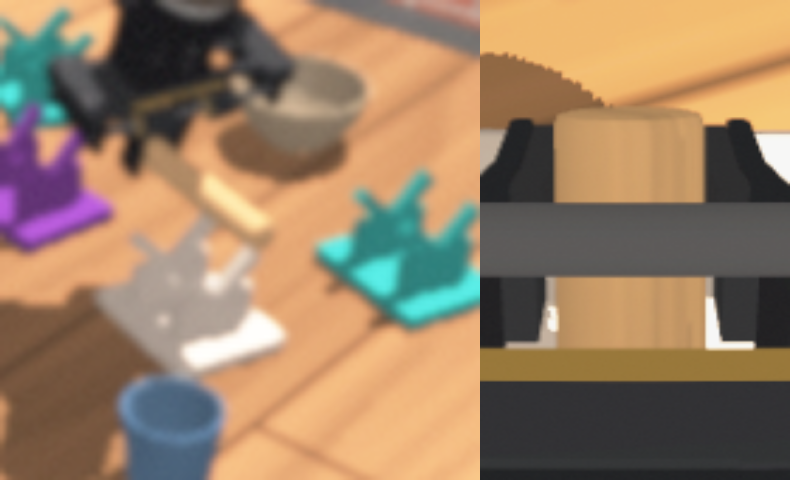

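Emit:
play_rows([
  [[1.3,0,0.35,0,0,0],[2.6,0,0.7,0,0,0],[3.8,0,1.1,0,0,0],[4.6,0,1.3,0,0,0],[5.2,0,1.5,0,0,0]],
])

```text
time_s: 13.48
tcp_pos: [0.6022, 0.2147, 0.0633]
ee_rot: [[-0.251, 0.334, 0.909], [0.09, 0.943, -0.321], [-0.964, 0.001, -0.267]]
wrist_force: [-0.8, 0.9, -1.0]
gripper_width: 0.289
```

```bash
python3 look.py p wrist scene
python3 - <<'E'
from tgt import *
p,d,W,C=load('p_wrist')
for row in (228,230,234,245,258): print(row,[W[row,c].round(4).tolist() for c in (240,253,266)])
for h in (.008,.006): to(*place(h,off=.065))
p=cv2.imread('pics/p_scene.png'); cv2.imwrite('pics/p_z.png',cv2.resize(p[160:260,270:370],(600,600),interpolation=cv2.INTER_CUBIC))
E
```

```text
13.575 [0.60198076 0.21456828 0.06318655] [[-2.52074311e-01  3.33939331e-01  9.08263764e-01]
 [ 9.01718511e-02  9.42594188e-01 -3.21535744e-01]
 [-9.63497576e-01  8.48923620e-04 -2.67715708e-01]] [-0.67388221 -0.98965305 -0.84368381] 0.290386942250464
228 [[0.5875, 0.2131, 0.0853], [0.5894, 0.2187, 0.0862], [0.5914, 0.2242, 0.0857]]
230 [[0.5882, 0.2129, 0.0872], [0.5899, 0.2185, 0.0898], [0.5921, 0.2239, 0.0877]]
234 [[0.5899, 0.2124, 0.0878], [0.5915, 0.2179, 0.0912], [0.5937, 0.2233, 0.0879]]
245 [[0.5944, 0.2108, 0.0886], [0.5963, 0.2162, 0.0892], [0.5984, 0.2216, 0.0875]]
258 [[0.5999, 0.2088, 0.0884], [0.6014, 0.2144, 0.0907], [0.6038, 0.2197, 0.0879]]
t 13.575 tcp [0.602  0.2146 0.0632] F [-0.7 -1.  -0.8] w 0.29 j [  28.2   37.7    6.1  -12.2  -69.5 -132.3]
shift cm [0.41 0.04 0.19]
turn /10deg [-0.019  0.012 -0.01 ]
t 13.575 tcp [0.602  0.2146 0.0632] F [-0.7 -1.  -0.8] w 0.29 j [  28.2   37.7    6.1  -12.2  -69.5 -132.3]
shift cm [0.6  0.04 0.25]
turn /10deg [-0.019  0.012 -0.01 ]
```

View pics/p_z.png

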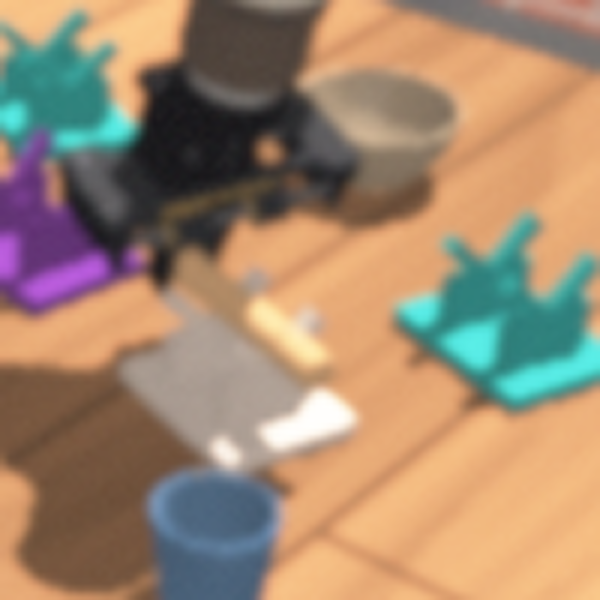

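View pics/p_wrist.png

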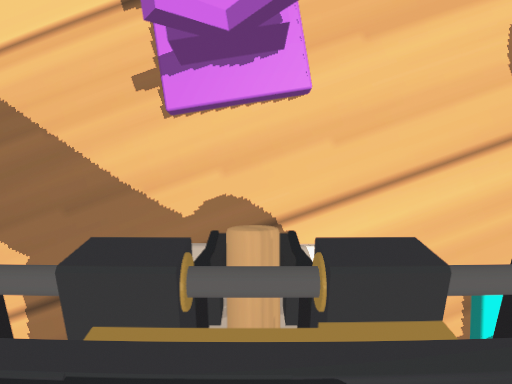

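Emit:
play_rows([
  [[0.2,0,0.05,0,0,0],[0.35,0,0.1,0,0,0],[0.45,0,0.13,0,0,0],[0.55,0,0.15,0,0,0],[0.55,0,0.15,0,0,0]],
])

```text
time_s: 14.2
tcp_pos: [0.6023, 0.2147, 0.0584]
ee_rot: [[-0.251, 0.334, 0.909], [0.091, 0.943, -0.321], [-0.964, 0.002, -0.267]]
wrist_force: [0.4, 0.0, -1.1]
gripper_width: 0.292
```

Run:
```python
from tgt import *
for i in range(1):
    C=cal('wrist'); p,d=r.capture('wrist'); W=world(d,C)
    print(W[232:262,245:262].reshape(-1,3).mean(0), W[228:230,253]); s=r.sense(); print(s['wrist_force'],s['moment'],s['tcp_pos'])
```

```text
[0.59679077 0.21611606 0.08508386] [[0.5895473  0.21870411 0.08022902]
 [0.58970865 0.21863828 0.08320853]]
[ 0.09370398 -0.03143976 -0.4341816 ] [-0.20911022 -0.60258128 -0.0284281 ] [0.60228992 0.21474838 0.05840419]
```

Top of roller at about 0.0848, 2–3 mm above seated; go down in small steps.

Emit:
play_rows([
  [[0.1,0,0.03,0,0,0],[0.2,0,0.05,0,0,0],[0.2,0,0.05,0,0,0]],
])

```text
time_s: 14.62
tcp_pos: [0.6025, 0.215, 0.0565]
ee_rot: [[-0.25, 0.334, 0.909], [0.091, 0.943, -0.321], [-0.964, 0.002, -0.266]]
wrist_force: [0.3, 0.8, -0.5]
gripper_width: 0.292
```

Emit:
play_rows([
  [[0.1,0,0.03,0,0,0],[0.1,0,0.03,0,0,0],[0.1,0,0.03,0,0,0]],
])

```text
time_s: 15.0
tcp_pos: [0.6027, 0.2152, 0.0557]
ee_rot: [[-0.25, 0.334, 0.909], [0.091, 0.943, -0.321], [-0.964, 0.003, -0.266]]
wrist_force: [0.9, 2.0, 2.7]
gripper_width: 0.289
```

```bash
python3 look.py q wrist scene
python3 - <<'E'
from tgt import *
p,d,W,C=load('q_wrist')
print(W[232:262,245:262].reshape(-1,3).mean(0)); s=r.sense(); print(s['wrist_force'],s['moment'],s['tcp_pos'])
p=cv2.imread('pics/q_scene.png'); cv2.imwrite('pics/q_z.png',cv2.resize(p[160:260,270:370],(600,600),interpolation=cv2.INTER_CUBIC))
E
```

```text
15.1 [0.60265105 0.21519439 0.05568225] [[-0.24967645  0.33359734  0.90905142]
 [ 0.091344    0.94271112 -0.32086136]
 [-0.96401138  0.00292487 -0.26584488]] [-0.39647844  3.19994711  2.75862226] 0.29255814322527335
[0.59724702 0.21655248 0.08205221]
[-0.39647844  3.19994711  2.75862226] [ 0.48199743 -0.4763679  -0.12358803] [0.60265105 0.21519439 0.05568225]
```

View pics/q_z.png

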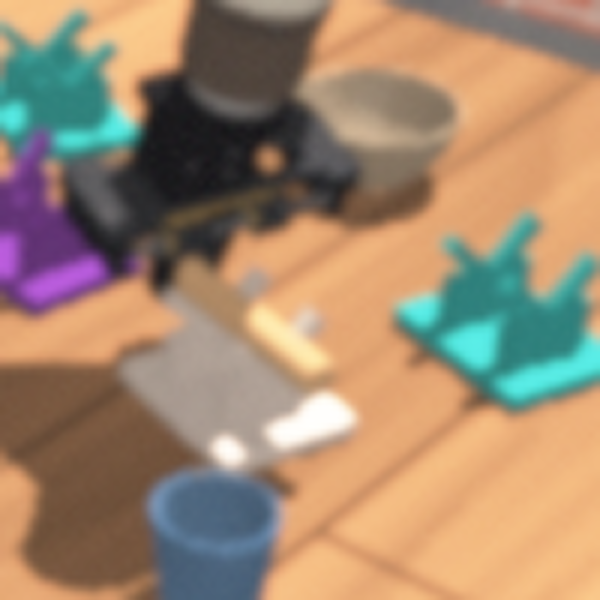

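Emit:
play_rows([
  [[0,0.1,0,0,0,0],[0,0.1,0,0,0,0],[0,0.1,0,0,0,0]],
])

```text
time_s: 15.48
tcp_pos: [0.6028, 0.2157, 0.0553]
ee_rot: [[-0.25, 0.334, 0.909], [0.091, 0.943, -0.321], [-0.964, 0.002, -0.266]]
wrist_force: [0.2, 1.9, 1.8]
gripper_width: 0.289
```

Emit:
play_rows([
  [[0.05,0.05,0,0,0,0],[0.1,0.05,0.03,0,0,0],[0.1,0.05,0.03,0,0,0]],
])

```text
time_s: 15.85
tcp_pos: [0.6029, 0.2164, 0.0545]
ee_rot: [[-0.251, 0.334, 0.909], [0.091, 0.943, -0.321], [-0.964, 0.002, -0.267]]
wrist_force: [0.3, 2.3, 2.2]
gripper_width: 0.291
```

```bash
python3 look.py s wrist scene top
python3 - <<'E'
from tgt import *
p,d,W,C=load('s_wrist')
print(W[232:262,245:262].reshape(-1,3).mean(0),W[228:231,253]); s=r.sense(); print(s['wrist_force'],s['moment'],s['tcp_pos'])
p,d,W,C=load('s_scene')
for row in range(202,226,2): print(row,[(c,W[row,c].round(3).tolist()) for c in range(300,328,4) if .07<W[row,c,2]<.12])
q=cv2.imread('pics/s_top.png')
cv2.imwrite('pics/s_z.png',np.hstack([cv2.resize(p[190:240,290:340],(400,400),interpolation=cv2.INTER_CUBIC),cv2.resize(q[130:190,180:240],(400,400),interpolation=cv2.INTER_CUBIC)]))
E
```

```text
16.0 [0.60287756 0.21634929 0.05445288] [[-0.25046579  0.33375914  0.90877485]
 [ 0.09097462  0.94265572 -0.32112897]
 [-0.96384154  0.00224362 -0.26646662]] [-0.45913723  2.56421897  3.95839028] 0.2895012785798552
[0.59739657 0.21771626 0.08104608] [[0.59006716 0.22032721 0.07718089]
 [0.59025088 0.22025323 0.07987283]
 [0.59070373 0.22009402 0.07949262]]
[-0.45913723  2.56421897  3.95839028] [ 0.37130682 -0.42604143 -0.13335962] [0.60287756 0.21634929 0.05445288]
202 [(304, [0.617, 0.225, 0.084]), (308, [0.631, 0.232, 0.086])]
204 [(300, [0.615, 0.201, 0.085]), (304, [0.628, 0.21, 0.086]), (312, [0.648, 0.236, 0.082])]
206 [(300, [0.613, 0.205, 0.072]), (304, [0.633, 0.203, 0.082]), (312, [0.654, 0.228, 0.079])]
208 [(304, [0.639, 0.196, 0.078]), (308, [0.654, 0.2, 0.083]), (312, [0.658, 0.222, 0.074])]
210 [(300, [0.638, 0.17, 0.081]), (304, [0.641, 0.193, 0.071]), (308, [0.661, 0.192, 0.08]), (312, [0.675, 0.198, 0.083])]
212 [(308, [0.666, 0.185, 0.077]), (312, [0.683, 0.187, 0.083]), (320, [0.702, 0.214, 0.078])]
214 [(312, [0.689, 0.179, 0.08]), (316, [0.701, 0.188, 0.081]), (320, [0.707, 0.207, 0.074])]
216 [(308, [0.689, 0.153, 0.083]), (312, [0.694, 0.173, 0.076]), (316, [0.709, 0.176, 0.081]), (320, [0.725, 0.179, 0.086])]
218 [(308, [0.695, 0.145, 0.081]), (316, [0.715, 0.169, 0.078]), (320, [0.732, 0.169, 0.085])]
220 [(316, [0.718, 0.165, 0.072]), (320, [0.737, 0.161, 0.083]), (324, [0.749, 0.171, 0.083])]
222 [(320, [0.74, 0.158, 0.077]), (324, [0.754, 0.163, 0.081])]
224 []
```

View pics/s_z.png

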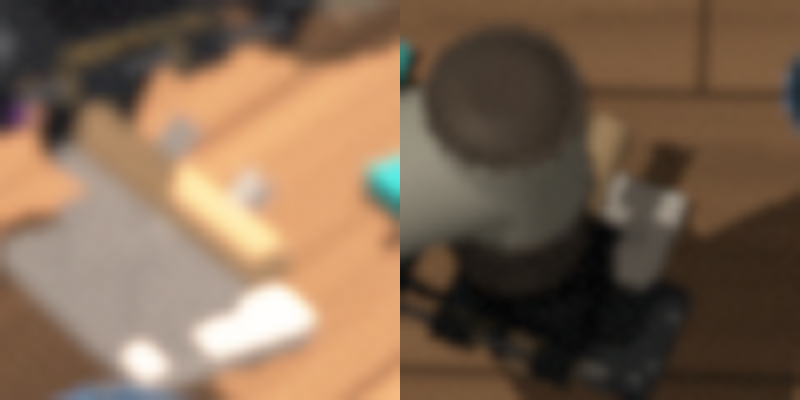

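Emit:
play_rows([
  [[0,0.1,0,0,0,0],[0,0.15,0,0,0,0],[0,0.15,0,0,0,0]],
])

```text
time_s: 16.38
tcp_pos: [0.603, 0.217, 0.054]
ee_rot: [[-0.252, 0.334, 0.908], [0.09, 0.943, -0.322], [-0.964, 0.001, -0.267]]
wrist_force: [0.3, -0.7, 1.8]
gripper_width: 0.292
```

```bash
python3 look.py t wrist
python3 - <<'E'
from tgt import *
p,d,W,C=load('t_wrist')
print(W[232:262,245:262].reshape(-1,3).mean(0),W[228:231,253]); s=r.sense(); print(s['wrist_force'],s['moment'],s['tcp_pos'])
E
```

```text
16.425 [0.60303059 0.21697618 0.05402074] [[-2.51716491e-01  3.34108530e-01  9.08300775e-01]
 [ 8.99181863e-02  9.42534368e-01 -3.21782046e-01]
 [-9.63614823e-01  6.74910968e-04 -2.67293877e-01]] [ 0.60068236 -0.81238065  1.78454846] 0.29140619364042397
[0.59751515 0.2184172  0.08117424] [[0.59015571 0.22102208 0.07786506]
 [0.59049342 0.22090075 0.07881865]
 [0.59090704 0.22075391 0.07888145]]
[ 0.60068236 -0.81238065  1.78454846] [-0.43859003 -0.47129461 -0.02489121] [0.60303059 0.21697618 0.05402074]
```

Emit:
play_rows([
  [[0,0,0,0,0,0],[0,0,0,0,0,0],[0,0,0,0,0,0],[0,0,0,0,0,0],[0,0,0,0,0,0]],
], hand=0.8)

```text
time_s: 17.05
tcp_pos: [0.6033, 0.2176, 0.0542]
ee_rot: [[-0.251, 0.334, 0.909], [0.091, 0.943, -0.321], [-0.964, 0.002, -0.267]]
wrist_force: [0.1, -0.2, -0.1]
gripper_width: 0.754
```

```bash
python3 look.py u wrist scene
python3 - <<'E'
from tgt import *
p,d,W,C=load('u_wrist')
s=r.sense(); print(s['wrist_force'],s['gripper_width'])
for row in (226,228,230,234): print(W[row,253].round(4))
p=load('u_scene')[0];q=load('u_wrist')[0]
cv2.imwrite('pics/u_z.png',np.hstack([cv2.resize(p[190:240,290:340],(400,400),interpolation=cv2.INTER_CUBIC),cv2.resize(q[180:340,170:330],(400,400))]))
E
```

```text
17.15 [0.60331022 0.21762311 0.05425731] [[-0.25074612  0.33378573  0.90868777]
 [ 0.09073646  0.94264705 -0.3212218 ]
 [-0.9637911   0.00190599 -0.26665162]] [-0.05944855  0.92233899 -0.45638845] 0.7773976430863341
[-0.05944855  0.92233899 -0.45638845] 0.7773976430863341
[0.5906 0.2216 0.0655]
[0.5906 0.2216 0.0754]
[0.5911 0.2214 0.0793]
[0.5927 0.2208 0.0799]
```

View pics/u_z.png

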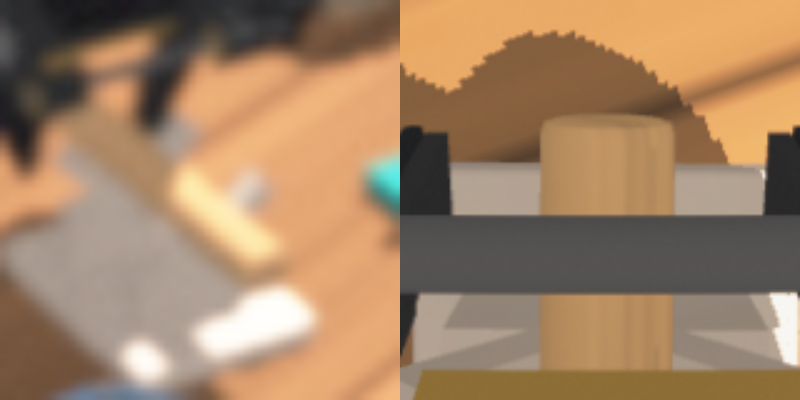

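Emit:
play_rows([
  [[-1.5,0,0,0,0,0],[-4,0,0,0,0,0],[-9,0,0,0,0,0],[-14,0,2,0,0,0],[-19,0,6,0,-0.8,0]],
])

```text
time_s: 17.77
tcp_pos: [0.7068, 0.1803, 0.2234]
ee_rot: [[-0.116, 0.335, 0.935], [0.045, 0.942, -0.332], [-0.992, 0.003, -0.124]]
wrist_force: [0.2, 0.4, -0.1]
gripper_width: 0.799
```

Emit:
play_rows([
  [[-5,-2,5,0,-0.5,0],[-5,-2,5,0,-0.5,0],[-5,-2,5,0,-0.5,0]],
])

```text
time_s: 18.15
tcp_pos: [0.7505, 0.1434, 0.2638]
ee_rot: [[-0.04, 0.335, 0.941], [0.017, 0.942, -0.335], [-0.999, 0.003, -0.044]]
wrist_force: [-0.9, -0.3, -0.7]
gripper_width: 0.802
```

```bash
python3 look.py v wrist scene top
```

```text
18.3 [0.74951366 0.14442967 0.2618409 ] [[-4.32861547e-02  3.33242770e-01  9.41846891e-01]
 [ 1.56938040e-02  9.42840982e-01 -3.32873229e-01]
 [-9.98939444e-01  3.72358420e-04 -4.60418073e-02]] [ 0.0125918   0.0877888  -0.68624648] 0.8003733810588938
```

View pics/v_wrist.png

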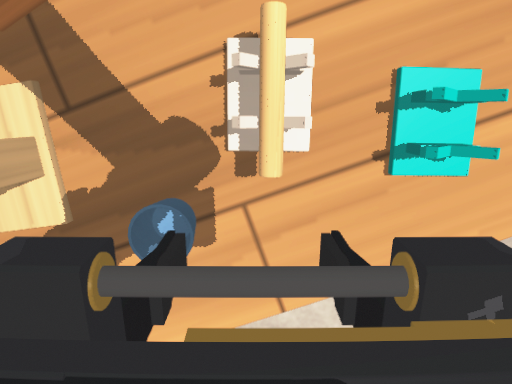

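View pics/v_scene.png

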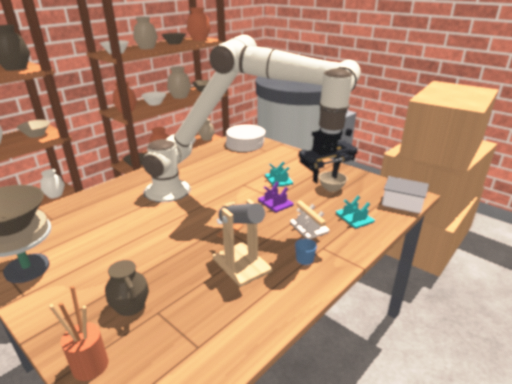

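Run:
```python
from tgt import *
p,d,W,C=load('v_wrist')
e=ray([(272.5,3.5),(271,177)],C,.073); b=ray([(228,38.5),(313,38.5),(310.5,151),(230,150)],C,.014)
print('roller ends',e.round(4),np.linalg.norm(e[1]-e[0]),'mid',e.mean(0).round(4)); print('rest',b.mean(0).round(4))
a=b[3]-b[0]+b[2]-b[1];a/=np.linalg.norm(a); dd=e.mean(0)-b.mean(0); print('along',dd@a*1000,'lat',(dd[0]*-a[1]+dd[1]*a[0])*1000, 'yaw',np.degrees(np.arctan2(a[1],a[0])),np.degrees(np.arctan2(*(e[1]-e[0])[1::-1])))
print('top z',[W[r_,272].round(3).tolist() for r_ in (10,50,90,130,170)])
```

```text
roller ends [[0.5912 0.2203 0.073 ]
 [0.7512 0.1638 0.073 ]] 0.16965281165153212 mid [0.6712 0.192  0.073 ]
rest [0.67   0.1944 0.014 ]
along 1.9004342750995957 lat -1.8430671022397207 yaw -19.127366017885308 -19.472520243682737
top z [[0.599, 0.217, 0.081], [0.633, 0.205, 0.082], [0.668, 0.193, 0.081], [0.705, 0.18, 0.081], [0.743, 0.167, 0.08]]
```

Roller length reads 169.7 mm, it lies level, and it is centred within about 2 mm. The gripper is clear of everything, so I am handing in.

```bash
python3 -c "
from station import r
print(r.finish_job())"
```

```text
the job is handed in; nothing more can be done
None
```

The job is done and handed in at about 18.3 s of the 64 s allowed; the hand-in gives no verdict.

**What I did:**
1. Pressed the tube's mouth down to about 0.5 rad, and the roller slid out against the catch.
2. Gripped the exposed end, lifted the roller over the catch and drew it right out.
3. Lowered it level into both notches of the white plaster rest. I shifted it about 2.5 mm sideways until the wrist force evened out.
4. Let go and moved the gripper clear.

**Last checks:**
- **Position:** from the last wrist picture, the roller lies level in both notches, its top at 80–82 mm against the 82 mm expected.
- **Centring and direction:** it is about 2 mm off centre along the rest, and its direction matches the rest's to within 0.4°. The picture also gave about 2 mm off sideways, which I put down to camera calibration (good to about 2 mm), because it sits in the notches.
- **Forces:** the highest reading taken was about 13 N at the wrist, during the press.
- **Bystanders:** the cup, jug and bowl look undisturbed in the final pictures. I saw the rib untouched while drawing the roller out. I did not measure their positions again.
- **Disagreement:** the predicted near end of the held roller was about 7 mm off from the wrist depth reading. I used the wrist reading, and the final picture agreed with it.

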